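# Free the penned-in mouse and put it on charge

## Task

The wireless mouse on the pine desk board is penned in by a jar, a tin and a wooden phone block. Clear all three upright onto the cork mat, then lay the mouse, right way up, lengthwise and centred on its charging pad, and only then put the jar, the tin and the block each back, upright, on the very spot where it stood at the start. Leave the mug and the pencil cup standing where they are.

Things in the scene. Friction and masses are not known exactly. Their poses are not given: they have to be found in the camera images.
- jar: small glass jar with a paper band, round, 58 mm across up to 50 mm, then a shoulder and a narrower dark lid (43 mm), 74 mm high in all, about 0.18 kg, loose; origin at the centre of its underside, z up. It starts on the board in one of the three places around the mouse
- tin: flat round bare aluminium cream tin with its lid on, 64 mm across (62 mm in its lowest 16 mm), 28 mm high, about 0.09 kg, loose; origin at the centre of its underside, z up. It starts in one of the three places around the mouse
- phone_block: square block of brown wood to stand a phone in, 54 x 54 mm, 38 mm high, with a 14 mm wide, 12 mm deep slot across its top; about 0.10 kg, loose; origin at the centre of its underside, x across the slot, y along it, z up; all four sides can be gripped. It starts in one of the three places around the mouse, its sides within about 0.1 rad of the board's
- mouse: black cordless computer mouse, 100 mm long (x), 56 mm wide (y), 36 mm high, edges rounded, sides upright 10 to 18 mm above its underside; about 0.09 kg, loose; origin at the centre of its underside. It lies within about 0.06 rad along the board's x and can be gripped only across its width, where its neighbours leave too little room (3 to 17 mm) for fingers
- board: fixed pine board, 230 (x) by 260 mm (y), 12 mm thick, with a rail 15 mm thick and 40 mm high along the far (+x) edge of its top; origin at the centre of its underside. The mouse lies near x 25, y 0 mm of it; the three places are near 15, +67 and 15, -67 (beside the mouse: grip along the board's x there) and -65, 0 mm (before it: grip along y), shuffled at every start
- cork_mat: fixed thin cork mat, 290 mm (x) by 140 mm (y), 4 mm thick: the side area, with room for the three things in a row along its x; origin at the centre of its underside. It lies to the left or the right of the board
- charging_pad: fixed flat white charging pad with a grey field on top, 130 mm (x) by 84 mm (y), 8 mm thick, no rim; origin at the centre of its underside; the mouse's length goes along its x, either way round. It lies on the side of the board where the cork mat does not
- mug: white mug, 78 mm across, 88 mm high, handle to its +y, loose, beyond the board to the right; origin at the centre of its underside; to be left alone
- pencil_cup: dark steel pencil cup, 66 mm across, 95 mm high, with pencils reaching to about 140 mm, loose, beyond the board to the left; origin at the centre of its underside; to be left alone

How it is judged:
On the way, in this order (a step that is already met when the one before it is completed fails the run):
1. the jar, the tin and the phone block all stand on the cork mat (x of jar in the frame of cork_mat between -0.14 and 0.14 m and y of jar in the frame of cork_mat between -0.065 and 0.065 m and z of each of jar, tin, phone_block in the frame of cork_mat below 0.009 m and angle between each of jar, tin, phone_block's own z axis and vertical below 0.15 rad and linear speed of each of jar, tin, phone_block below 0.03 m/s and x of tin in the frame of cork_mat between -0.14 and 0.14 m and y of tin in the frame of cork_mat between -0.065 and 0.065 m and x of phone_block in the frame of cork_mat between -0.14 and 0.14 m and y of phone_block in the frame of cork_mat between -0.065 and 0.065 m), for 0.2 s.
2. the mouse lies let go on the charging pad while the three still stand on the mat (all of step 1 and horizontal distance between mouse and charging_pad below 0.015 m and angle between the x axis of mouse and the x axis of charging_pad, either way round below 0.25 rad and z of mouse in the frame of charging_pad below 0.013 m and angle between mouse's own z axis and vertical below 0.15 rad and linear speed of mouse below 0.03 m/s and contact force between the fingers and mouse below 0.1 N), for 0.2 s.
At the end, for the whole second after the job is handed in: the mouse lies released, right way up and at rest on the charging pad, its centre within 15 mm of the pad's and its length within 0.25 rad of the pad's; the jar, the tin and the phone block stand released, upright and at rest, each within 15 mm of where it stood at the start (horizontal distance between mouse and charging_pad below 0.015 m and angle between the x axis of mouse and the x axis of charging_pad, either way round below 0.25 rad and z of mouse in the frame of charging_pad below 0.013 m and angle between each of mouse, jar, tin, phone_block's own z axis and vertical below 0.15 rad and linear speed of each of mouse, jar, tin, phone_block below 0.03 m/s and contact force between the fingers and mouse below 0.1 N and distance of each of jar, tin, phone_block from where it was at the start of the episode below 0.015 m and contact force between the fingers and jar below 0.1 N and contact force between the fingers and tin below 0.1 N and contact force between the fingers and phone_block below 0.1 N); the robot touches nothing.
It fails at once if the mug is shifted by more than 30 mm or tipped (distance of mug from where it was at the start of the episode above 0.03 m or angle between mug's own z axis and vertical above 0.35 rad).
It fails at once if the pencil cup is shifted by more than 30 mm or tipped (distance of pencil_cup from where it was at the start of the episode above 0.03 m or angle between pencil_cup's own z axis and vertical above 0.35 rad).
It also fails if it takes over 144 s, if anything falls off the work surface, if the arm or the gripper's body presses on something with over 40 N, if the wrist force passes 120 N, or if a joint passes its speed limit or range.

## Robot

A 6-joint arm with a two-finger parallel gripper is mounted at the origin on the work surface. World frame = base frame: x ahead of the robot, y to its left, z up, the work surface at z = 0. Lengths are in m, angles in rad, forces in N, time in s.
With the tool pointing down it reaches from about 0.375 to 0.9 m from the base axis. Payload 3.1 kg.
Tool frame: the origin (TCP) lies midway between the tips of the shut fingers; the grasp point (between the pads) lies 19 mm behind it (manip.grasp_offset is the distance from the TCP to the grasp point, in m); z points along the fingers, y is the line along which they close (so a half turn about z gives the same grasp; the last joint's range is limited). The gripper opens to 85 mm and grips with 20 to 120 N. Pads are 22 mm wide; open, the fingers measure 114 mm over their backs; the gripper's body (76 mm by 85 mm) begins 54 mm behind the grasp point. The pads swing forward as they close: fully open they stand 13 mm farther back than shut.
Start: joints at [0.969, 0.527, 1.433, -0, 1.181, -0.178], TCP at [0.257, 0.57, 0.231] pointing down, gripper open.
Joint ranges: [-3.08, 3.08], [-0.75, 2.2], [0.22, 2.44], [-1.43, 4.57], [0, 2.65], [-2.85, 2.85]. Speed limits (rad/s): [2.79, 2.79, 3.14, 3.14, 3.14, 3.14].

## Interface

Orientations are given as a unit quaternion [x, y, z, w].
In Python, from station import sensors, cams, order, manip gives the robot as it stands.
- The arm moves only by the tool move_arm, never from a script. Its argument "targets" is a list of rows, each an object of numbers: "dx", "dy", "dz": the shift along the world's x, y, z normalised to -1 to 1, where 1 is 25 mm; "rx", "ry", "rz": the turn, a rotation vector about the world's x, y, z normalised to -1 to 1, where 1 is 30 degrees. A call has exactly 10 rows; each row shifts and turns the commanded pose from where the row before left it; what a row does not reach is not made up. A row lasts 1/8 s, in which the tool goes at most 62.5 mm and 10.7 degrees, less where a joint would pass 70% of its speed; a pose out of reach is approached as far as the arm can. A call with a number of a shift or a turn outside -1 to 1 is refused whole. A call with a gripper value outside its range is refused whole. "claw" is the opening in per cent of the stroke, from 0 (shut) to 100 (fully open), set as the call begins (left out, the last holds). The fingers move at their own pace and stop on an object; "newtons" is the grip in N (left out, the last holds). Time passes only in rows, so rows that do not move let the fingers close, or fill a call up. It gives the time, the measured TCP pose, the force, the opening and the grip force at its end, in the units of the state.
- sensors.sense(): the state, without advancing time (a new reading comes with each control period).
- cams.snapshot(name): name is "side" or "top" or "wrist"; returns the picture (480x640x3 uint8, red, green, blue); there is no depth.
- cams.camera_model(name): a dict with "fx", "fy", "cx", "cy" (pixels), "extrinsics" (4x4, takes a point from world to camera coordinates). Camera axes: x right, y down, z forward; pixel columns grow to the right and rows downward; lengths in m; the calibration is good to about 2 mm. A picture is of the moment at which its call begins: read the wrist's pose just before it. camera_model takes no time and is no camera call; for the wrist camera it gives the pose at the moment of the call.
- order.sign_off(): hands the job in; it is judged then, once.
The state is a dict: "t": time; "q": joint angles; "qd": joint speeds; "tau": joint torques, N m; "tcp_pos": TCP position; "tool_rot": TCP orientation; "force": force on the tool from outside, world axes, zero at the start; "ft_torque": the same for the moment, N m; "finger_gap": opening from 0.0 (shut) to 1.0 (fully open); "gripper_force": force on a finger pad.
Only numpy, scipy, OpenCV 4.12 (cv2) and the standard library are available. Lean on these libraries where they do the work, as an engineer would, in place of code of your own. Each camera call takes 0.05 s, during which the arm holds its last target. There are 200 camera calls.

## Working session

There is one attempt and no reset: what is moved stays moved. The work goes in short steps, Python scripts to look and compute and a tool call to move; the robot and the scene stay as the last step left them, time stands still between calls to the robot, and variables do not carry over. Pictures are saved under pics/ and viewed, at most 14 in all, crops included, and the job is handed in when it is done.

Besides the shell and the picture viewer there is one more tool, called after ">>>" as name(argument=value, ...) on one line, values as JSON. move_arm: Moves the arm, as the interface text tells. Scaled input: -1 to 1 covers 25 mm each way for a shift and 30 degrees each way for a turn. Its arguments: {"type":"object","properties":{"targets":{"type":"array"},"claw":{"type":"number"},"newtons":{"type":"number"}},"required":["targets"]}

```bash
mkdir -p pics; ls; cat > h.py <<'E'
import numpy as np, cv2
from station import sensors, cams, order, manip
def snap(n,f=None):
    im=cams.snapshot(n)
    if f: cv2.imwrite('pics/'+f,cv2.cvtColor(im,cv2.COLOR_RGB2BGR))
    return im
def ray(m,u,v,z):
    E=np.array(m['extrinsics']);R,t=E[:3,:3],E[:3,3];c=-R.T@t
    d=R.T@np.array([(u-m['cx'])/m['fx'],(v-m['cy'])/m['fy'],1])
    return c+d*(z-c[2])/d[2]
E
python3 - <<'E'
from h import *
s=sensors.sense();print(s['t'],s['tcp_pos'],s['tool_rot'],manip.grasp_offset)
for n in('top','side'):
    snap(n,n+'0.png');m=cams.camera_model(n);E=np.array(m['extrinsics']);print(n,m['fx'],m['cx'],m['cy'],-E[:3,:3].T@E[:3,3],E[:3,:3].round(3).tolist())
E
```

```text
pics
0.0 [0.2565423  0.56912602 0.23035475] [ 2.10298080e-01  9.77636712e-01 -9.98241658e-04 -4.25628937e-04] 0.0187
top 464.0507342534996 322.0649249746874 233.61629453915657 [0.48760203 0.00962544 0.86348524] [[-0.01, -1.0, -0.003], [-0.996, 0.011, -0.087], [0.087, 0.003, -0.996]]
side 566.7221512243261 318.9047624869364 253.89262071363672 [ 0.36602851 -0.76563307  0.67786097] [[0.975, -0.223, 0.015], [-0.127, -0.608, -0.784], [0.184, 0.762, -0.621]]
```

View pics/top0.png

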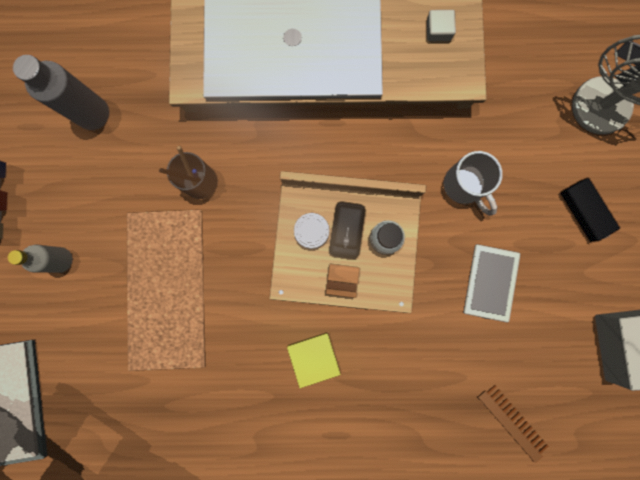

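View pics/side0.png

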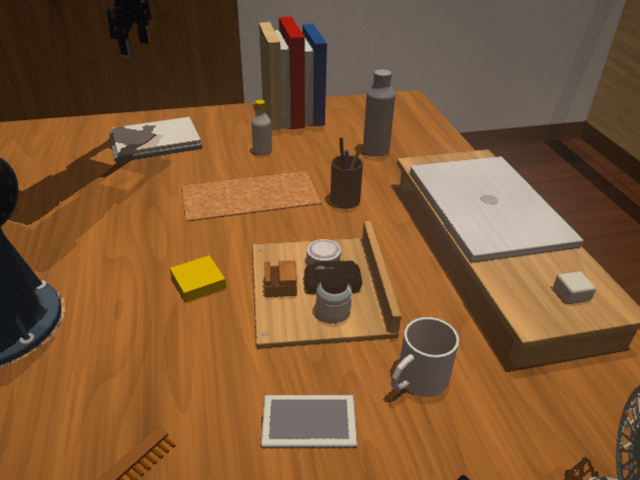

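The top view shows the mat at left (cols 127–203, rows 210–370), the tin at (311,231), mouse at (347,231), jar at (388,238), block at (342,281), and pad at right (493,284). The side view agrees.

```bash
python3 - <<'E'
from h import *
im=cv2.imread('pics/top0.png');c=im[165:320,262:442]
cv2.imwrite('pics/c0.png',cv2.resize(c,None,fx=4.4,fy=3.8,interpolation=cv2.INTER_CUBIC))
m=cams.camera_model('top')
hsv=cv2.cvtColor(im,cv2.COLOR_BGR2HSV)
def rect(mask,box,z,name):
    k=np.zeros_like(mask);x0,y0,x1,y1=box;k[y0:y1,x0:x1]=mask[y0:y1,x0:x1]
    k=cv2.morphologyEx(k,cv2.MORPH_OPEN,np.ones((3,3)));k=cv2.morphologyEx(k,cv2.MORPH_CLOSE,np.ones((7,7)))
    cs,_=cv2.findContours(k,cv2.RETR_EXTERNAL,cv2.CHAIN_APPROX_NONE);q=max(cs,key=cv2.contourArea)
    p=np.array([ray(m,*a,z)[:2] for a in q[:,0].astype(float)])
    r=cv2.minAreaRect((p*1000).astype(np.float32));print(name,r,cv2.boundingRect(q))
H,S,V=cv2.split(hsv)
for a in [(311,231),(347,215),(388,236),(342,272),(493,284),(485,253),(165,290),(240,290),(290,270)]: print(a,hsv[a[1],a[0]])
rect(((S<60)&(V>80)).astype(np.uint8)*255,(455,235,530,330),.008,'pad')
rect(((S<60)&(V>150)).astype(np.uint8)*255,(285,205,332,255),.040,'tin')
rect((V<75).astype(np.uint8)*255,(328,195,368,262),.030,'mouse')
E
```

```text
(311, 231) [130   4 201]
(347, 215) [12 43 78]
(388, 236) [15 27 75]
(342, 272) [ 13 139 181]
(493, 284) [ 11  15 135]
(485, 253) [ 15  18 139]
(165, 290) [ 13 128 192]
(240, 290) [ 13 145 157]
(290, 270) [ 21  98 202]
pad ((468.8118591308594, -297.51263427734375), (83.90074920654297, 129.4275665283203), 77.90753173828125) (464, 245, 56, 77)
tin ((566.2530517578125, 31.395231246948242), (60.673194885253906, 60.88434600830078), 89.37797546386719) (294, 213, 35, 35)
mouse ((583.700439453125, -36.06855773925781), (52.3543586730957, 64.53407287597656), 79.57418060302734) (334, 203, 31, 38)
```

View pics/c0.png

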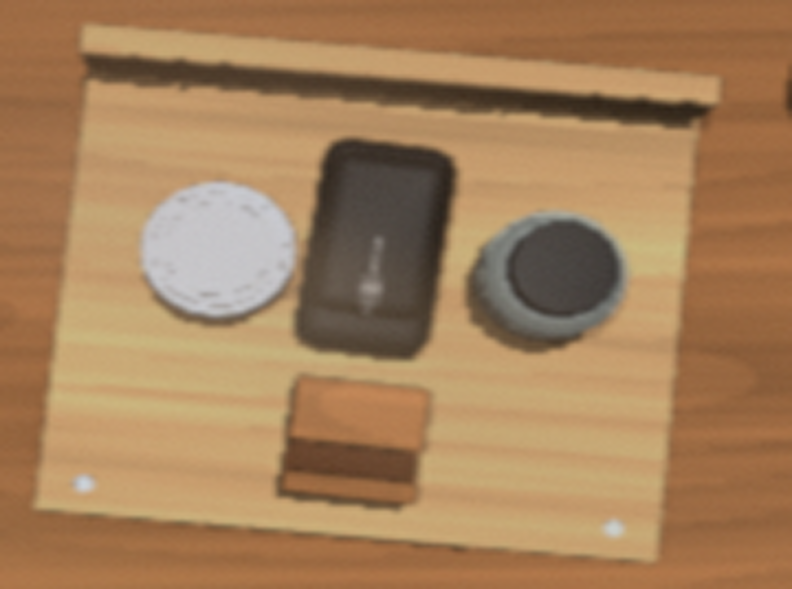

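The crop shows the tin top at (219,250), mouse (377,248), jar lid (565,268) and block top (297,375)-(430,388)-(418,500)-(280,490) in crop pixels. All sit where expected.

```bash
python3 - <<'E'
from h import *
m=cams.camera_model('top');f=lambda x,y,z:ray(m,262+(x+.5)/4.4-.5,165+(y+.5)/3.8-.5,z)
B=[f(*p,.012) for p in [(38,508),(657,560),(85,80),(697,122)]]
print('board nearL,nearR,farL,farR',np.round(B,4).tolist())
ex=(B[2]-B[0]+B[3]-B[1])[:2];ex/=np.linalg.norm(ex);ey=(B[0]-B[1])[:2];ey/=np.linalg.norm(ey)
print('yaw',np.degrees(np.arctan2(ex[1],ex[0])),np.degrees(np.arctan2(ey[1],ey[0]))-90)
c=(B[0]+B[1])[:2]/2+ex*.115
print('board centre',c)
s=cams.camera_model('side');E=np.array(s['extrinsics'])
def rep(n,p):
    d=p[:2]-c;q=E[:3,:3]@p+E[:3,3]
    print(n,p.round(4),'board',(1000*np.array([d@ex,d@ey])).round(),'side px',(s['fx']*q[0]/q[2]+s['cx']).round(1),(s['fy']*q[1]/q[2]+s['cy']).round(1))
rep('tin',f(219,250,.040));rep('jar',f(565,268,.086))
for p in [(297,375),(430,388),(418,500),(280,490),(356,438)]: rep('blk',f(*p,.05))
for p in [(325,140),(455,155),(418,358),(297,343),(375,248)]: rep('mouse',f(*p,.026))
im=cv2.imread('pics/top0.png');H,S,V=cv2.split(cv2.cvtColor(im,cv2.COLOR_BGR2HSV))
for p in [(127,212),(202,211),(204,368),(127,370)]: print('mat',ray(m,*p,.004).round(4))
si=cv2.imread('pics/side0.png')[225:330,245:400];cv2.imwrite('pics/c1.png',cv2.resize(si,None,fx=5,fy=5,interpolation=cv2.INTER_CUBIC))
w=cams.camera_model('wrist');t=sensors.sense();W=np.array(w['extrinsics']);print('wrist',-W[:3,:3].T@W[:3,3],W[:3,:3].round(3).tolist())
E
```

```text
board nearL,nearR,farL,farR [[0.4447, 0.1073, 0.012], [0.4175, -0.1479, 0.012], [0.6522, 0.0873, 0.012], [0.6286, -0.1705, 0.012]]
yaw -5.805532865487156 -6.088581306870665
board centre [ 0.54550112 -0.03192706]
tin [0.5654 0.0307 0.04  ] board [13. 64.] side px 323.0 248.9
jar [ 0.5516 -0.1026  0.086 ] board [ 13. -70.] side px 334.2 277.3
blk [ 5.063e-01 -1.000e-04  5.000e-02] board [-42.  27.] side px 294.4 259.1
blk [ 0.4998 -0.0529  0.05  ] board [-43. -26.] side px 296.6 278.8
blk [ 0.4487 -0.0472  0.05  ] board [-95. -25.] side px 266.1 280.8
blk [0.4538 0.0072 0.05  ] board [-95.  29.] side px 264.3 260.4
blk [ 0.4772 -0.0232  0.05  ] board [-69.   1.] side px 280.4 269.5
mouse [ 0.6192 -0.0133  0.026 ] board [71. 26.] side px 357.4 265.9
mouse [ 0.6114 -0.067   0.026 ] board [ 69. -28.] side px 361.5 285.8
mouse [ 0.5144 -0.0501  0.026 ] board [-29. -21.] side px 304.7 287.1
mouse [ 0.522  -0.0006  0.026 ] board [-27.  29.] side px 303.3 268.6
mouse [ 0.567  -0.0332  0.026 ] board [22.  1.] side px 332.0 276.8
mat [0.6071 0.376  0.004 ]
mat [0.6074 0.2357 0.004 ]
mat [0.3201 0.2286 0.004 ]
mat [0.3179 0.3685 0.004 ]
wrist [0.19206264 0.598058   0.3730041 ] [[0.411, 0.911, -0.001], [0.877, -0.395, 0.273], [0.249, -0.114, -0.962]]
```

View pics/c1.png

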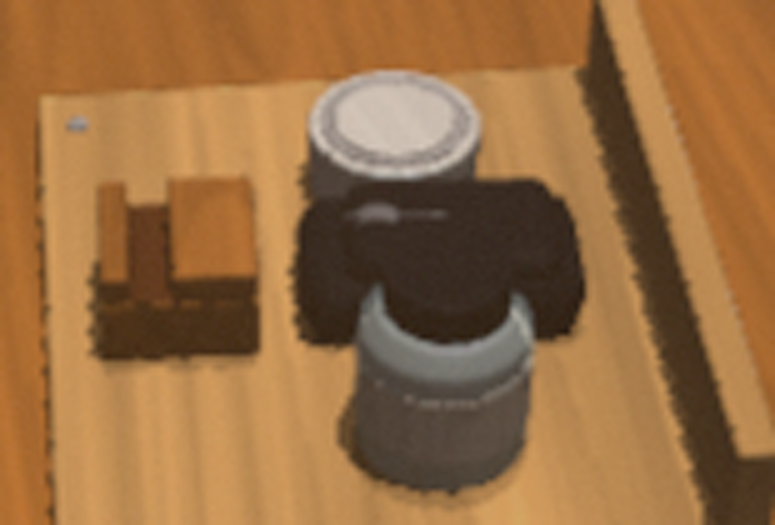

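Side check: the tin top appears at about (324,249), against a predicted (323,249). The jar and block also agree. All three measured places match the board layout, so I'm starting with the jar: carry the tool over it while turning about -72°.

>>> move_arm(targets=[{"dx":0.393,"dy":-0.896,"rz":-0.08},{"dx":0.393,"dy":-0.896,"rz":-0.08},{"dx":0.393,"dy":-0.896,"rz":-0.08},{"dx":0.393,"dy":-0.896,"rz":-0.08},{"dx":0.393,"dy":-0.896,"rz":-0.08},{"dx":0.393,"dy":-0.896,"rz":-0.08},{"dx":0.393,"dy":-0.896,"rz":-0.08},{"dx":0.393,"dy":-0.896,"rz":-0.08},{"dx":0.393,"dy":-0.896,"rz":-0.08},{"dx":0.393,"dy":-0.896,"rz":-0.08}], claw=100, newtons=40)

```text
schema error: expected keys dx, dy, dz, rx, ry, rz
```

>>> move_arm(targets=[{"dx":0.393,"dy":-0.896,"dz":0,"rx":0,"ry":0,"rz":-0.08},{"dx":0.393,"dy":-0.896,"dz":0,"rx":0,"ry":0,"rz":-0.08},{"dx":0.393,"dy":-0.896,"dz":0,"rx":0,"ry":0,"rz":-0.08},{"dx":0.393,"dy":-0.896,"dz":0,"rx":0,"ry":0,"rz":-0.08},{"dx":0.393,"dy":-0.896,"dz":0,"rx":0,"ry":0,"rz":-0.08},{"dx":0.393,"dy":-0.896,"dz":0,"rx":0,"ry":0,"rz":-0.08},{"dx":0.393,"dy":-0.896,"dz":0,"rx":0,"ry":0,"rz":-0.08},{"dx":0.393,"dy":-0.896,"dz":0,"rx":0,"ry":0,"rz":-0.08},{"dx":0.393,"dy":-0.896,"dz":0,"rx":0,"ry":0,"rz":-0.08},{"dx":0.393,"dy":-0.896,"dz":0,"rx":0,"ry":0,"rz":-0.08}], claw=100, newtons=40)

```text
t: 1.35
tcp_pos: [0.3552, 0.3448, 0.231]
tool_rot: [0.41, 0.912, -0.0, -0.0]
force: [-0.0, -0.1, 0.5]
finger_gap: 0.999
gripper_force: 0.0
```

>>> move_arm(targets=[{"dx":0.393,"dy":-0.896,"dz":0,"rx":0,"ry":0,"rz":-0.08},{"dx":0.393,"dy":-0.896,"dz":0,"rx":0,"ry":0,"rz":-0.08},{"dx":0.393,"dy":-0.896,"dz":0,"rx":0,"ry":0,"rz":-0.08},{"dx":0.393,"dy":-0.896,"dz":0,"rx":0,"ry":0,"rz":-0.08},{"dx":0.393,"dy":-0.896,"dz":0,"rx":0,"ry":0,"rz":-0.08},{"dx":0.393,"dy":-0.896,"dz":0,"rx":0,"ry":0,"rz":-0.08},{"dx":0.393,"dy":-0.896,"dz":0,"rx":0,"ry":0,"rz":-0.08},{"dx":0.393,"dy":-0.896,"dz":0,"rx":0,"ry":0,"rz":-0.08},{"dx":0.393,"dy":-0.896,"dz":0,"rx":0,"ry":0,"rz":-0.08},{"dx":0.393,"dy":-0.896,"dz":0,"rx":0,"ry":0,"rz":-0.08}])

```text
t: 2.6
tcp_pos: [0.4534, 0.121, 0.231]
tool_rot: [0.59, 0.807, -0.0, -0.0]
force: [1.2, 0.2, 0.4]
finger_gap: 1.0
gripper_force: 0.0
```

>>> move_arm(targets=[{"dx":0.393,"dy":-0.896,"dz":0,"rx":0,"ry":0,"rz":-0.08},{"dx":0.393,"dy":-0.896,"dz":0,"rx":0,"ry":0,"rz":-0.08},{"dx":0.393,"dy":-0.896,"dz":0,"rx":0,"ry":0,"rz":-0.08},{"dx":0.393,"dy":-0.896,"dz":0,"rx":0,"ry":0,"rz":-0.08},{"dx":0.393,"dy":-0.896,"dz":0,"rx":0,"ry":0,"rz":-0.08},{"dx":0.393,"dy":-0.896,"dz":0,"rx":0,"ry":0,"rz":-0.08},{"dx":0.393,"dy":-0.896,"dz":0,"rx":0,"ry":0,"rz":-0.08},{"dx":0.393,"dy":-0.896,"dz":0,"rx":0,"ry":0,"rz":-0.08},{"dx":0.393,"dy":-0.896,"dz":0,"rx":0,"ry":0,"rz":-0.08},{"dx":0.393,"dy":-0.896,"dz":0,"rx":0,"ry":0,"rz":-0.08}])

```text
t: 3.85
tcp_pos: [0.5522, -0.1036, 0.2312]
tool_rot: [0.746, 0.666, -0.0, -0.0]
force: [-0.8, -0.4, 0.3]
finger_gap: 1.004
gripper_force: 0.0
```

```bash
python3 - <<'E'
from h import *
s=sensors.sense();print(s['tcp_pos'],s['q'])
m=cams.camera_model('wrist');E=np.array(m['extrinsics'])
snap('wrist','w1.png')
for n,p in dict(tin=(.5654,.0307,.04),jar=(.5516,-.1026,.086),blk=(.477,-.0232,.05),mouse=(.567,-.0332,.026)).items():
    q=E[:3,:3]@np.array(p)+E[:3,3];print(n,m['fx']*q[0]/q[2]+m['cx'],m['fy']*q[1]/q[2]+m['cy'])
E
```

```text
[ 0.55224704 -0.1036037   0.2311936 ] [-3.84322485e-01  4.42740972e-01  1.59298731e+00  3.21390710e-05
  1.10609039e+00 -2.72227909e-01]
tin 315.56408706943307 39.56396621215828
jar 317.1338187361677 218.97332586046807
blk 214.2001522482473 123.5034495503972
mouse 325.73810858880114 123.5019569896801
```

View pics/w1.png

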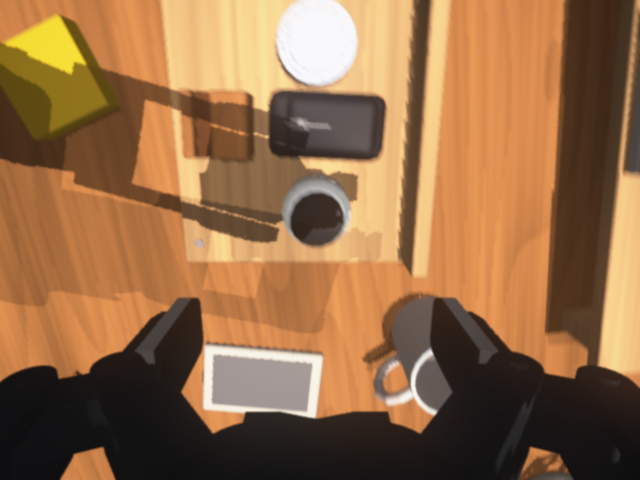

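The wrist view confirms all four predictions to within about 3 px: jar lid (317,219), tin (317,41), mouse (327,125), block (218,125). Descending on the jar.

>>> move_arm(targets=[{"dx":0,"dy":0.04,"dz":-0.83,"rx":0,"ry":0,"rz":0},{"dx":0,"dy":0,"dz":-0.83,"rx":0,"ry":0,"rz":0},{"dx":0,"dy":0,"dz":-0.83,"rx":0,"ry":0,"rz":0},{"dx":0,"dy":0,"dz":-0.83,"rx":0,"ry":0,"rz":0},{"dx":0,"dy":0,"dz":-0.83,"rx":0,"ry":0,"rz":0},{"dx":0,"dy":0,"dz":-0.83,"rx":0,"ry":0,"rz":0},{"dx":0,"dy":0,"dz":-0.83,"rx":0,"ry":0,"rz":0},{"dx":0,"dy":0,"dz":-0.83,"rx":0,"ry":0,"rz":0},{"dx":0,"dy":0,"dz":-0.83,"rx":0,"ry":0,"rz":0},{"dx":0,"dy":0,"dz":-0.83,"rx":0,"ry":0,"rz":0}])

```text
t: 5.15
tcp_pos: [0.5521, -0.1016, 0.0231]
tool_rot: [0.745, 0.667, 0.0, 0.0]
force: [0.2, -0.3, 0.9]
finger_gap: 1.001
gripper_force: 0.0
```

>>> move_arm(targets=[{"dx":0,"dy":0,"dz":0,"rx":0,"ry":0,"rz":0},{"dx":0,"dy":0,"dz":0,"rx":0,"ry":0,"rz":0},{"dx":0,"dy":0,"dz":0,"rx":0,"ry":0,"rz":0},{"dx":0,"dy":0,"dz":0,"rx":0,"ry":0,"rz":0},{"dx":0,"dy":0,"dz":0,"rx":0,"ry":0,"rz":0},{"dx":0,"dy":0,"dz":0,"rx":0,"ry":0,"rz":0},{"dx":0,"dy":0,"dz":0,"rx":0,"ry":0,"rz":0},{"dx":0,"dy":0,"dz":0,"rx":0,"ry":0,"rz":0},{"dx":0,"dy":0,"dz":0,"rx":0,"ry":0,"rz":0},{"dx":0,"dy":0,"dz":0,"rx":0,"ry":0,"rz":0}], claw=0, newtons=40)

```text
t: 6.4
tcp_pos: [0.5519, -0.1014, 0.0241]
tool_rot: [0.745, 0.667, 0.0, 0.0]
force: [-0.2, 0.1, 3.8]
finger_gap: 0.663
gripper_force: 44.1
```

>>> move_arm(targets=[{"dx":0,"dy":0,"dz":1,"rx":0,"ry":0,"rz":0},{"dx":0,"dy":0,"dz":1,"rx":0,"ry":0,"rz":0},{"dx":0,"dy":0,"dz":1,"rx":0,"ry":0,"rz":0},{"dx":0,"dy":0,"dz":1,"rx":0,"ry":0,"rz":0},{"dx":-0.46,"dy":1,"dz":0,"rx":0,"ry":0,"rz":0},{"dx":-0.46,"dy":1,"dz":0,"rx":0,"ry":0,"rz":0},{"dx":-0.46,"dy":1,"dz":0,"rx":0,"ry":0,"rz":0},{"dx":-0.46,"dy":1,"dz":0,"rx":0,"ry":0,"rz":0},{"dx":-0.46,"dy":1,"dz":0,"rx":0,"ry":0,"rz":0},{"dx":-0.46,"dy":1,"dz":0,"rx":0,"ry":0,"rz":0}])

```text
t: 7.65
tcp_pos: [0.482, 0.0495, 0.1233]
tool_rot: [0.745, 0.667, -0.0, -0.0]
force: [0.4, 0.2, -2.9]
finger_gap: 0.666
gripper_force: 43.6
```

>>> move_arm(targets=[{"dx":-0.46,"dy":1,"dz":0,"rx":0,"ry":0,"rz":0},{"dx":-0.46,"dy":1,"dz":0,"rx":0,"ry":0,"rz":0},{"dx":-0.46,"dy":1,"dz":0,"rx":0,"ry":0,"rz":0},{"dx":-0.46,"dy":1,"dz":0,"rx":0,"ry":0,"rz":0},{"dx":-0.46,"dy":1,"dz":0,"rx":0,"ry":0,"rz":0},{"dx":-0.46,"dy":1,"dz":0,"rx":0,"ry":0,"rz":0},{"dx":-0.46,"dy":1,"dz":0,"rx":0,"ry":0,"rz":0},{"dx":-0.46,"dy":1,"dz":0,"rx":0,"ry":0,"rz":0},{"dx":-0.46,"dy":1,"dz":0,"rx":0,"ry":0,"rz":0},{"dx":-0.46,"dy":1,"dz":0,"rx":0,"ry":0,"rz":0}])

```text
t: 8.9
tcp_pos: [0.3671, 0.2994, 0.1233]
tool_rot: [0.745, 0.667, -0.0, -0.0]
force: [0.4, 0.1, -1.4]
finger_gap: 0.665
gripper_force: 43.6
```

>>> move_arm(targets=[{"dx":0,"dy":0,"dz":-0.8,"rx":0,"ry":0,"rz":0},{"dx":0,"dy":0,"dz":-0.8,"rx":0,"ry":0,"rz":0},{"dx":0,"dy":0,"dz":-0.8,"rx":0,"ry":0,"rz":0},{"dx":0,"dy":0,"dz":-0.8,"rx":0,"ry":0,"rz":0},{"dx":0,"dy":0,"dz":-0.5,"rx":0,"ry":0,"rz":0},{"dx":0,"dy":0,"dz":-0.3,"rx":0,"ry":0,"rz":0},{"dx":0,"dy":0,"dz":-0.2,"rx":0,"ry":0,"rz":0},{"dx":0,"dy":0,"dz":-0.06,"rx":0,"ry":0,"rz":0},{"dx":0,"dy":0,"dz":0,"rx":0,"ry":0,"rz":0},{"dx":0,"dy":0,"dz":0,"rx":0,"ry":0,"rz":0}])

```text
t: 10.15
tcp_pos: [0.368, 0.2988, 0.0177]
tool_rot: [0.745, 0.667, 0.0, 0.0]
force: [-0.2, 0.1, -1.6]
finger_gap: 0.667
gripper_force: 43.6
```

>>> move_arm(targets=[{"dx":0,"dy":0,"dz":0,"rx":0,"ry":0,"rz":0},{"dx":0,"dy":0,"dz":0,"rx":0,"ry":0,"rz":0},{"dx":0,"dy":0,"dz":0,"rx":0,"ry":0,"rz":0},{"dx":0,"dy":0,"dz":0,"rx":0,"ry":0,"rz":0},{"dx":0,"dy":0,"dz":0,"rx":0,"ry":0,"rz":0},{"dx":0,"dy":0,"dz":0,"rx":0,"ry":0,"rz":0},{"dx":0,"dy":0,"dz":0.8,"rx":0,"ry":0,"rz":0},{"dx":0,"dy":0,"dz":1,"rx":0,"ry":0,"rz":0},{"dx":0,"dy":0,"dz":1,"rx":0,"ry":0,"rz":0},{"dx":0,"dy":0,"dz":1,"rx":0,"ry":0,"rz":0}], claw=100)

```text
t: 11.4
tcp_pos: [0.3675, 0.2986, 0.113]
tool_rot: [0.745, 0.667, -0.0, -0.0]
force: [-0.3, 0.6, 0.0]
finger_gap: 0.999
gripper_force: 0.0
```

>>> move_arm(targets=[{"dx":0.72,"dy":-0.975,"dz":0,"rx":0,"ry":0,"rz":0},{"dx":0.72,"dy":-0.975,"dz":0,"rx":0,"ry":0,"rz":0},{"dx":0.72,"dy":-0.975,"dz":0,"rx":0,"ry":0,"rz":0},{"dx":0.72,"dy":-0.975,"dz":0,"rx":0,"ry":0,"rz":0},{"dx":0.72,"dy":-0.975,"dz":0,"rx":0,"ry":0,"rz":0},{"dx":0.72,"dy":-0.975,"dz":0,"rx":0,"ry":0,"rz":0},{"dx":0.72,"dy":-0.975,"dz":0,"rx":0,"ry":0,"rz":0},{"dx":0.72,"dy":-0.975,"dz":0,"rx":0,"ry":0,"rz":0},{"dx":0.72,"dy":-0.975,"dz":0,"rx":0,"ry":0,"rz":0},{"dx":0.72,"dy":-0.975,"dz":0,"rx":0,"ry":0,"rz":0}])

```text
t: 12.65
tcp_pos: [0.548, 0.0541, 0.1122]
tool_rot: [0.745, 0.667, -0.0, -0.0]
force: [0.1, 1.0, 0.2]
finger_gap: 1.002
gripper_force: 0.0
```

>>> move_arm(targets=[{"dx":0.72,"dy":-0.975,"dz":0,"rx":0,"ry":0,"rz":0},{"dx":0,"dy":0,"dz":0,"rx":0,"ry":0,"rz":0},{"dx":0,"dy":0,"dz":-0.5,"rx":0,"ry":0,"rz":0},{"dx":0,"dy":0,"dz":-0.6,"rx":0,"ry":0,"rz":0},{"dx":0,"dy":0,"dz":-0.6,"rx":0,"ry":0,"rz":0},{"dx":0,"dy":0,"dz":-0.6,"rx":0,"ry":0,"rz":0},{"dx":0,"dy":0,"dz":-0.6,"rx":0,"ry":0,"rz":0},{"dx":0,"dy":0,"dz":-0.6,"rx":0,"ry":0,"rz":0},{"dx":0,"dy":0,"dz":-0.34,"rx":0,"ry":0,"rz":0},{"dx":0,"dy":0,"dz":0,"rx":0,"ry":0,"rz":0}])

```text
t: 13.9
tcp_pos: [0.5653, 0.0306, 0.0155]
tool_rot: [0.745, 0.667, -0.0, -0.001]
force: [0.4, 0.6, -0.1]
finger_gap: 0.998
gripper_force: 0.0
```

>>> move_arm(targets=[{"dx":0,"dy":0,"dz":0,"rx":0,"ry":0,"rz":0},{"dx":0,"dy":0,"dz":0,"rx":0,"ry":0,"rz":0},{"dx":0,"dy":0,"dz":0,"rx":0,"ry":0,"rz":0},{"dx":0,"dy":0,"dz":0,"rx":0,"ry":0,"rz":0},{"dx":0,"dy":0,"dz":0,"rx":0,"ry":0,"rz":0},{"dx":0,"dy":0,"dz":0,"rx":0,"ry":0,"rz":0},{"dx":0,"dy":0,"dz":0,"rx":0,"ry":0,"rz":0},{"dx":0,"dy":0,"dz":0,"rx":0,"ry":0,"rz":0},{"dx":0,"dy":0,"dz":0,"rx":0,"ry":0,"rz":0},{"dx":0,"dy":0,"dz":0,"rx":0,"ry":0,"rz":0}], claw=0, newtons=40)

```text
t: 15.15
tcp_pos: [0.5662, 0.0305, 0.0172]
tool_rot: [0.745, 0.667, 0.0, 0.001]
force: [-1.4, -0.2, 6.1]
finger_gap: 0.732
gripper_force: 44.0
```

>>> move_arm(targets=[{"dx":0,"dy":0,"dz":0.6,"rx":0,"ry":0,"rz":0},{"dx":0,"dy":0,"dz":1,"rx":0,"ry":0,"rz":0},{"dx":0,"dy":0,"dz":1,"rx":0,"ry":0,"rz":0},{"dx":-0.05,"dy":0.98,"dz":0.4,"rx":0,"ry":0,"rz":0},{"dx":-0.05,"dy":0.98,"dz":0,"rx":0,"ry":0,"rz":0},{"dx":-0.05,"dy":0.98,"dz":0,"rx":0,"ry":0,"rz":0},{"dx":-0.05,"dy":0.98,"dz":0,"rx":0,"ry":0,"rz":0},{"dx":-0.05,"dy":0.98,"dz":0,"rx":0,"ry":0,"rz":0},{"dx":-0.05,"dy":0.98,"dz":0,"rx":0,"ry":0,"rz":0},{"dx":-0.05,"dy":0.98,"dz":0,"rx":0,"ry":0,"rz":0}])

```text
t: 16.4
tcp_pos: [0.5568, 0.2029, 0.0919]
tool_rot: [0.745, 0.667, 0.0, 0.0]
force: [-0.3, -0.6, -0.9]
finger_gap: 0.732
gripper_force: 44.1
```

>>> move_arm(targets=[{"dx":-0.05,"dy":0.98,"dz":0,"rx":0,"ry":0,"rz":0},{"dx":-0.05,"dy":0.98,"dz":0,"rx":0,"ry":0,"rz":0},{"dx":-0.05,"dy":0.98,"dz":0,"rx":0,"ry":0,"rz":0},{"dx":-0.05,"dy":0.98,"dz":0,"rx":0,"ry":0,"rz":0},{"dx":0,"dy":0,"dz":-0.8,"rx":0,"ry":0,"rz":0},{"dx":0,"dy":0,"dz":-0.8,"rx":0,"ry":0,"rz":0},{"dx":0,"dy":0,"dz":-0.6,"rx":0,"ry":0,"rz":0},{"dx":0,"dy":0,"dz":-0.4,"rx":0,"ry":0,"rz":0},{"dx":0,"dy":0,"dz":0,"rx":0,"ry":0,"rz":0},{"dx":0,"dy":0,"dz":0,"rx":0,"ry":0,"rz":0}])

```text
t: 17.65
tcp_pos: [0.5525, 0.3001, 0.0267]
tool_rot: [0.745, 0.667, 0.0, 0.0]
force: [-0.3, 0.7, -0.8]
finger_gap: 0.732
gripper_force: 44.1
```

>>> move_arm(targets=[{"dx":0,"dy":0,"dz":-0.3,"rx":0,"ry":0,"rz":0},{"dx":0,"dy":0,"dz":-0.2,"rx":0,"ry":0,"rz":0},{"dx":0,"dy":0,"dz":-0.1,"rx":0,"ry":0,"rz":0},{"dx":0,"dy":0,"dz":-0.07,"rx":0,"ry":0,"rz":0},{"dx":0,"dy":0,"dz":0,"rx":0,"ry":0,"rz":0},{"dx":0,"dy":0,"dz":0,"rx":0,"ry":0,"rz":0},{"dx":0,"dy":0,"dz":0,"rx":0,"ry":0,"rz":0},{"dx":0,"dy":0,"dz":0,"rx":0,"ry":0,"rz":0},{"dx":0,"dy":0,"dz":0,"rx":0,"ry":0,"rz":0},{"dx":0,"dy":0,"dz":0,"rx":0,"ry":0,"rz":0}])

```text
t: 18.9
tcp_pos: [0.552, 0.3001, 0.0096]
tool_rot: [0.745, 0.667, 0.0, -0.0]
force: [-0.1, 0.2, -1.6]
finger_gap: 0.728
gripper_force: 44.0
```

>>> move_arm(targets=[{"dx":0,"dy":0,"dz":0,"rx":0,"ry":0,"rz":0},{"dx":0,"dy":0,"dz":0,"rx":0,"ry":0,"rz":0},{"dx":0,"dy":0,"dz":0,"rx":0,"ry":0,"rz":0},{"dx":0,"dy":0,"dz":0,"rx":0,"ry":0,"rz":0},{"dx":0,"dy":0,"dz":0,"rx":0,"ry":0,"rz":0},{"dx":0,"dy":0,"dz":0,"rx":0,"ry":0,"rz":0},{"dx":0,"dy":0,"dz":0.8,"rx":0,"ry":0,"rz":0},{"dx":0,"dy":0,"dz":1,"rx":0,"ry":0,"rz":0},{"dx":0,"dy":0,"dz":1,"rx":0,"ry":0,"rz":0},{"dx":0,"dy":0,"dz":1,"rx":0,"ry":0,"rz":0}], claw=100)

```text
t: 20.15
tcp_pos: [0.5523, 0.3002, 0.1069]
tool_rot: [0.745, 0.667, 0.001, 0.0]
force: [-0.3, -0.4, 0.2]
finger_gap: 1.001
gripper_force: 0.0
```

>>> move_arm(targets=[{"dx":-0.212,"dy":-0.925,"dz":0,"rx":0,"ry":0,"rz":0.2155},{"dx":-0.212,"dy":-0.925,"dz":0,"rx":0,"ry":0,"rz":0.2155},{"dx":-0.212,"dy":-0.925,"dz":0,"rx":0,"ry":0,"rz":0.2155},{"dx":-0.212,"dy":-0.925,"dz":0,"rx":0,"ry":0,"rz":0.2155},{"dx":-0.212,"dy":-0.925,"dz":0,"rx":0,"ry":0,"rz":0.2155},{"dx":-0.212,"dy":-0.925,"dz":0,"rx":0,"ry":0,"rz":0.2155},{"dx":-0.212,"dy":-0.925,"dz":0,"rx":0,"ry":0,"rz":0.2155},{"dx":-0.212,"dy":-0.925,"dz":0,"rx":0,"ry":0,"rz":0.2155},{"dx":-0.212,"dy":-0.925,"dz":0,"rx":0,"ry":0,"rz":0.2155},{"dx":-0.212,"dy":-0.925,"dz":0,"rx":0,"ry":0,"rz":0.2155}])

```text
t: 21.4
tcp_pos: [0.4994, 0.0681, 0.106]
tool_rot: [0.271, 0.963, 0.0, 0.001]
force: [-0.4, -0.3, -0.2]
finger_gap: 1.0
gripper_force: 0.0
```

>>> move_arm(targets=[{"dx":-0.212,"dy":-0.925,"dz":0,"rx":0,"ry":0,"rz":0.2155},{"dx":-0.212,"dy":-0.925,"dz":0,"rx":0,"ry":0,"rz":0.2155},{"dx":-0.212,"dy":-0.925,"dz":0,"rx":0,"ry":0,"rz":0.2155},{"dx":-0.212,"dy":-0.925,"dz":0,"rx":0,"ry":0,"rz":0.2155},{"dx":0,"dy":0,"dz":0,"rx":0,"ry":0,"rz":0},{"dx":0,"dy":0,"dz":0,"rx":0,"ry":0,"rz":0},{"dx":0,"dy":0,"dz":0,"rx":0,"ry":0,"rz":0},{"dx":0,"dy":0,"dz":0,"rx":0,"ry":0,"rz":0},{"dx":0,"dy":0,"dz":0,"rx":0,"ry":0,"rz":0},{"dx":0,"dy":0,"dz":0,"rx":0,"ry":0,"rz":0}])

```text
t: 22.65
tcp_pos: [0.4778, -0.0234, 0.1045]
tool_rot: [0.05, 0.999, 0.0, -0.0]
force: [-0.6, 0.4, -0.0]
finger_gap: 1.0
gripper_force: 0.0
```

>>> move_arm(targets=[{"dx":0,"dy":0,"dz":-0.5,"rx":0,"ry":0,"rz":0},{"dx":0,"dy":0,"dz":-0.7,"rx":0,"ry":0,"rz":0},{"dx":0,"dy":0,"dz":-0.7,"rx":0,"ry":0,"rz":0},{"dx":0,"dy":0,"dz":-0.7,"rx":0,"ry":0,"rz":0},{"dx":0,"dy":0,"dz":-0.6,"rx":0,"ry":0,"rz":0},{"dx":0,"dy":0,"dz":-0.26,"rx":0,"ry":0,"rz":0},{"dx":0,"dy":0,"dz":0,"rx":0,"ry":0,"rz":0},{"dx":0,"dy":0,"dz":0,"rx":0,"ry":0,"rz":0},{"dx":0,"dy":0,"dz":0,"rx":0,"ry":0,"rz":0},{"dx":0,"dy":0,"dz":0,"rx":0,"ry":0,"rz":0}])

```text
t: 23.9
tcp_pos: [0.478, -0.0237, 0.0185]
tool_rot: [0.05, 0.999, -0.0, 0.0]
force: [0.2, -0.2, 0.4]
finger_gap: 0.997
gripper_force: 0.0
```

>>> move_arm(targets=[{"dx":0,"dy":0,"dz":0,"rx":0,"ry":0,"rz":0},{"dx":0,"dy":0,"dz":0,"rx":0,"ry":0,"rz":0},{"dx":0,"dy":0,"dz":0,"rx":0,"ry":0,"rz":0},{"dx":0,"dy":0,"dz":0,"rx":0,"ry":0,"rz":0},{"dx":0,"dy":0,"dz":0,"rx":0,"ry":0,"rz":0},{"dx":0,"dy":0,"dz":0,"rx":0,"ry":0,"rz":0},{"dx":0,"dy":0,"dz":0,"rx":0,"ry":0,"rz":0},{"dx":0,"dy":0,"dz":0,"rx":0,"ry":0,"rz":0},{"dx":0,"dy":0,"dz":0,"rx":0,"ry":0,"rz":0},{"dx":0,"dy":0,"dz":0,"rx":0,"ry":0,"rz":0}], claw=0, newtons=40)

```text
t: 25.15
tcp_pos: [0.4779, -0.0237, 0.0185]
tool_rot: [0.05, 0.999, -0.0, 0.0]
force: [-0.3, 0.3, 5.7]
finger_gap: 0.627
gripper_force: 41.9
```

>>> move_arm(targets=[{"dx":0,"dy":0,"dz":0.7,"rx":0,"ry":0,"rz":0},{"dx":0,"dy":0,"dz":1,"rx":0,"ry":0,"rz":0},{"dx":0,"dy":0,"dz":1,"rx":0,"ry":0,"rz":0},{"dx":0,"dy":0,"dz":1,"rx":0,"ry":0,"rz":0},{"dx":-0.05,"dy":0.925,"dz":0,"rx":0,"ry":0,"rz":0},{"dx":-0.05,"dy":0.925,"dz":0,"rx":0,"ry":0,"rz":0},{"dx":-0.05,"dy":0.925,"dz":0,"rx":0,"ry":0,"rz":0},{"dx":-0.05,"dy":0.925,"dz":0,"rx":0,"ry":0,"rz":0},{"dx":-0.05,"dy":0.925,"dz":0,"rx":0,"ry":0,"rz":0},{"dx":-0.05,"dy":0.925,"dz":0,"rx":0,"ry":0,"rz":0}])

```text
t: 26.4
tcp_pos: [0.4698, 0.1158, 0.1102]
tool_rot: [0.05, 0.999, -0.0, -0.0]
force: [0.2, -0.1, -0.7]
finger_gap: 0.63
gripper_force: 42.5
```

>>> move_arm(targets=[{"dx":-0.05,"dy":0.925,"dz":0,"rx":0,"ry":0,"rz":0},{"dx":-0.05,"dy":0.925,"dz":0,"rx":0,"ry":0,"rz":0},{"dx":-0.05,"dy":0.925,"dz":0,"rx":0,"ry":0,"rz":0},{"dx":-0.05,"dy":0.925,"dz":0,"rx":0,"ry":0,"rz":0},{"dx":-0.05,"dy":0.925,"dz":0,"rx":0,"ry":0,"rz":0},{"dx":-0.05,"dy":0.925,"dz":0,"rx":0,"ry":0,"rz":0},{"dx":-0.05,"dy":0.925,"dz":0,"rx":0,"ry":0,"rz":0},{"dx":-0.05,"dy":0.925,"dz":0,"rx":0,"ry":0,"rz":0},{"dx":0,"dy":0,"dz":0,"rx":0,"ry":0,"rz":0},{"dx":0,"dy":0,"dz":-0.3,"rx":0,"ry":0,"rz":0}])

```text
t: 27.65
tcp_pos: [0.4602, 0.2997, 0.1029]
tool_rot: [0.05, 0.999, -0.0, 0.0]
force: [0.3, -0.3, -0.8]
finger_gap: 0.631
gripper_force: 42.4
```

>>> move_arm(targets=[{"dx":0,"dy":0,"dz":-0.7,"rx":0,"ry":0,"rz":0},{"dx":0,"dy":0,"dz":-0.8,"rx":0,"ry":0,"rz":0},{"dx":0,"dy":0,"dz":-0.8,"rx":0,"ry":0,"rz":0},{"dx":0,"dy":0,"dz":-0.6,"rx":0,"ry":0,"rz":0},{"dx":0,"dy":0,"dz":-0.4,"rx":0,"ry":0,"rz":0},{"dx":0,"dy":0,"dz":-0.25,"rx":0,"ry":0,"rz":0},{"dx":0,"dy":0,"dz":-0.15,"rx":0,"ry":0,"rz":0},{"dx":0,"dy":0,"dz":0,"rx":0,"ry":0,"rz":0},{"dx":0,"dy":0,"dz":0,"rx":0,"ry":0,"rz":0},{"dx":0,"dy":0,"dz":0,"rx":0,"ry":0,"rz":0}])

```text
t: 28.9
tcp_pos: [0.4604, 0.3002, 0.0108]
tool_rot: [0.05, 0.999, 0.0, 0.0]
force: [0.0, -0.6, -1.8]
finger_gap: 0.627
gripper_force: 42.4
```

>>> move_arm(targets=[{"dx":0,"dy":0,"dz":0,"rx":0,"ry":0,"rz":0},{"dx":0,"dy":0,"dz":0,"rx":0,"ry":0,"rz":0},{"dx":0,"dy":0,"dz":0,"rx":0,"ry":0,"rz":0},{"dx":0,"dy":0,"dz":0,"rx":0,"ry":0,"rz":0},{"dx":0,"dy":0,"dz":0,"rx":0,"ry":0,"rz":0},{"dx":0,"dy":0,"dz":0,"rx":0,"ry":0,"rz":0},{"dx":0,"dy":0,"dz":0.8,"rx":0,"ry":0,"rz":0},{"dx":0,"dy":0,"dz":1,"rx":0,"ry":0,"rz":0},{"dx":0,"dy":0,"dz":1,"rx":0,"ry":0,"rz":0},{"dx":0,"dy":0,"dz":1,"rx":0,"ry":0,"rz":0}], claw=100)

```text
t: 30.15
tcp_pos: [0.4601, 0.3, 0.1063]
tool_rot: [0.05, 0.999, -0.0, -0.0]
force: [0.8, 0.5, -0.0]
finger_gap: 0.997
gripper_force: 0.0
```

>>> move_arm(targets=[{"dx":0.305,"dy":-0.951,"dz":0,"rx":0,"ry":0,"rz":-0.006},{"dx":0.305,"dy":-0.951,"dz":0,"rx":0,"ry":0,"rz":-0.006},{"dx":0.305,"dy":-0.951,"dz":0,"rx":0,"ry":0,"rz":-0.006},{"dx":0.305,"dy":-0.951,"dz":0,"rx":0,"ry":0,"rz":-0.006},{"dx":0.305,"dy":-0.951,"dz":0,"rx":0,"ry":0,"rz":-0.006},{"dx":0.305,"dy":-0.951,"dz":0,"rx":0,"ry":0,"rz":-0.006},{"dx":0.305,"dy":-0.951,"dz":0,"rx":0,"ry":0,"rz":-0.006},{"dx":0.305,"dy":-0.951,"dz":0,"rx":0,"ry":0,"rz":-0.006},{"dx":0.305,"dy":-0.951,"dz":0,"rx":0,"ry":0,"rz":-0.006},{"dx":0.305,"dy":-0.951,"dz":0,"rx":0,"ry":0,"rz":-0.006}])

```text
t: 31.4
tcp_pos: [0.5366, 0.0615, 0.1055]
tool_rot: [0.066, 0.998, 0.0, -0.0]
force: [-0.1, 0.0, -0.1]
finger_gap: 0.999
gripper_force: 0.0
```

```bash
python3 - <<'E'
from h import *
t=snap('side','s2.png');w=cams.snapshot('wrist')
cv2.imwrite('pics/m2.png',cv2.cvtColor(np.hstack([t[130:350,170:410],cv2.resize(w,(293,220))]),cv2.COLOR_RGB2BGR))
E
```

```text
(no output)
```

View pics/m2.png

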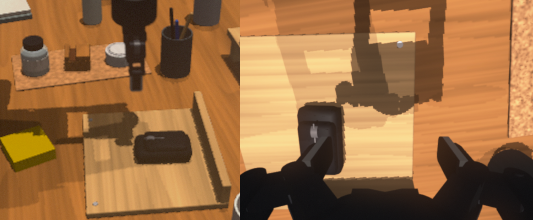

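The image shows the jar, block and tin standing on the mat, with the mouse alone and undisturbed.

>>> move_arm(targets=[{"dx":0.305,"dy":-0.951,"dz":0,"rx":0,"ry":0,"rz":-0.006},{"dx":0.305,"dy":-0.951,"dz":0,"rx":0,"ry":0,"rz":-0.006},{"dx":0.305,"dy":-0.951,"dz":0,"rx":0,"ry":0,"rz":-0.006},{"dx":0.305,"dy":-0.951,"dz":0,"rx":0,"ry":0,"rz":-0.006},{"dx":0,"dy":0,"dz":0,"rx":0,"ry":0,"rz":0},{"dx":0,"dy":0,"dz":-0.3,"rx":0,"ry":0,"rz":0},{"dx":0,"dy":0,"dz":-0.5,"rx":0,"ry":0,"rz":0},{"dx":0,"dy":0,"dz":-0.5,"rx":0,"ry":0,"rz":0},{"dx":0,"dy":0,"dz":-0.5,"rx":0,"ry":0,"rz":0},{"dx":0,"dy":0,"dz":-0.2,"rx":0,"ry":0,"rz":0}])

```text
t: 32.75
tcp_pos: [0.5663, -0.0324, 0.0542]
tool_rot: [0.072, 0.997, 0.0, -0.001]
force: [-0.3, 0.6, -0.1]
finger_gap: 1.0
gripper_force: 0.0
```

```bash
python3 - <<'E'
from h import *
print(sensors.sense()['tcp_pos'])
im=cv2.cvtColor(snap('side'),cv2.COLOR_RGB2BGR);w=cv2.cvtColor(snap('wrist'),cv2.COLOR_RGB2BGR)
cv2.imwrite('pics/m3.png',np.hstack([cv2.resize(im[220:345,240:400],None,fx=2.5,fy=2.5),cv2.resize(w,(400,312))]))
E
```

```text
[ 0.5663006  -0.03242351  0.05415334]
```

View pics/m3.png

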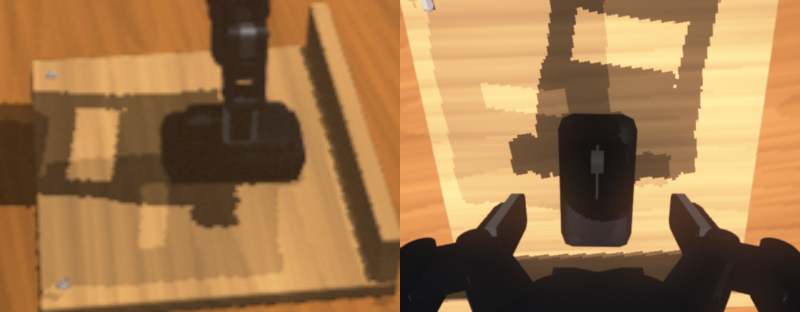

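The mouse sits centred and square between the open fingers. Descending and gripping.

>>> move_arm(targets=[{"dx":0,"dy":0,"dz":-0.5,"rx":0,"ry":0,"rz":0},{"dx":0,"dy":0,"dz":-0.5,"rx":0,"ry":0,"rz":0},{"dx":0,"dy":0,"dz":-0.4,"rx":0,"ry":0,"rz":0},{"dx":0,"dy":0,"dz":-0.29,"rx":0,"ry":0,"rz":0},{"dx":0,"dy":0,"dz":0,"rx":0,"ry":0,"rz":0},{"dx":0,"dy":0,"dz":0,"rx":0,"ry":0,"rz":0},{"dx":0,"dy":0,"dz":0,"rx":0,"ry":0,"rz":0},{"dx":0,"dy":0,"dz":0,"rx":0,"ry":0,"rz":0},{"dx":0,"dy":0,"dz":0,"rx":0,"ry":0,"rz":0},{"dx":0,"dy":0,"dz":0,"rx":0,"ry":0,"rz":0}])

```text
t: 34.1
tcp_pos: [0.5671, -0.0328, 0.0134]
tool_rot: [0.072, 0.997, -0.0, 0.0]
force: [-0.7, 0.4, -0.9]
finger_gap: 0.998
gripper_force: 0.0
```

>>> move_arm(targets=[{"dx":0,"dy":0,"dz":0,"rx":0,"ry":0,"rz":0},{"dx":0,"dy":0,"dz":0,"rx":0,"ry":0,"rz":0},{"dx":0,"dy":0,"dz":0,"rx":0,"ry":0,"rz":0},{"dx":0,"dy":0,"dz":0,"rx":0,"ry":0,"rz":0},{"dx":0,"dy":0,"dz":0,"rx":0,"ry":0,"rz":0},{"dx":0,"dy":0,"dz":0,"rx":0,"ry":0,"rz":0},{"dx":0,"dy":0,"dz":0,"rx":0,"ry":0,"rz":0},{"dx":0,"dy":0,"dz":0,"rx":0,"ry":0,"rz":0},{"dx":0,"dy":0,"dz":0,"rx":0,"ry":0,"rz":0},{"dx":0,"dy":0,"dz":0,"rx":0,"ry":0,"rz":0}], claw=0, newtons=35)

```text
t: 35.35
tcp_pos: [0.5672, -0.0328, 0.0135]
tool_rot: [0.072, 0.997, -0.0, 0.0]
force: [0.1, 0.6, 6.1]
finger_gap: 0.651
gripper_force: 38.1
```

>>> move_arm(targets=[{"dx":0,"dy":0,"dz":0.5,"rx":0,"ry":0,"rz":0},{"dx":0,"dy":0,"dz":0.9,"rx":0,"ry":0,"rz":0},{"dx":0,"dy":0,"dz":1,"rx":0,"ry":0,"rz":0},{"dx":-0.358,"dy":-0.9625,"dz":0,"rx":0,"ry":0,"rz":-0.012},{"dx":-0.358,"dy":-0.9625,"dz":0,"rx":0,"ry":0,"rz":-0.012},{"dx":-0.358,"dy":-0.9625,"dz":0,"rx":0,"ry":0,"rz":-0.012},{"dx":-0.358,"dy":-0.9625,"dz":0,"rx":0,"ry":0,"rz":-0.012},{"dx":-0.358,"dy":-0.9625,"dz":0,"rx":0,"ry":0,"rz":-0.012},{"dx":-0.358,"dy":-0.9625,"dz":0,"rx":0,"ry":0,"rz":-0.012},{"dx":-0.358,"dy":-0.9625,"dz":0,"rx":0,"ry":0,"rz":-0.012}])

```text
t: 36.6
tcp_pos: [0.5038, -0.2018, 0.0734]
tool_rot: [0.094, 0.996, 0.0, -0.0]
force: [0.4, 0.1, -1.4]
finger_gap: 0.646
gripper_force: 37.4
```

>>> move_arm(targets=[{"dx":-0.358,"dy":-0.9625,"dz":0,"rx":0,"ry":0,"rz":-0.012},{"dx":-0.358,"dy":-0.9625,"dz":0,"rx":0,"ry":0,"rz":-0.012},{"dx":-0.358,"dy":-0.9625,"dz":0,"rx":0,"ry":0,"rz":-0.012},{"dx":-0.358,"dy":-0.9625,"dz":0,"rx":0,"ry":0,"rz":-0.012},{"dx":0,"dy":0,"dz":0,"rx":0,"ry":0,"rz":0},{"dx":0,"dy":0,"dz":-0.4,"rx":0,"ry":0,"rz":0},{"dx":0,"dy":0,"dz":-0.6,"rx":0,"ry":0,"rz":0},{"dx":0,"dy":0,"dz":-0.4,"rx":0,"ry":0,"rz":0},{"dx":0,"dy":0,"dz":0,"rx":0,"ry":0,"rz":0},{"dx":0,"dy":0,"dz":0,"rx":0,"ry":0,"rz":0}])

```text
t: 37.85
tcp_pos: [0.4687, -0.2973, 0.0381]
tool_rot: [0.107, 0.994, 0.0, -0.0]
force: [0.4, -0.6, -1.2]
finger_gap: 0.645
gripper_force: 37.4
```

```bash
python3 - <<'E'
from h import *
print(sensors.sense()['tcp_pos'])
im=cv2.cvtColor(snap('side'),cv2.COLOR_RGB2BGR);w=cv2.cvtColor(snap('top'),cv2.COLOR_RGB2BGR)
cv2.imwrite('pics/m4.png',np.hstack([cv2.resize(im[340:480,220:460],(440,257)),cv2.resize(w[220:340,440:600],(343,257))]))
E
```

```text
[ 0.46874016 -0.29727212  0.03814788]
```

View pics/m4.png

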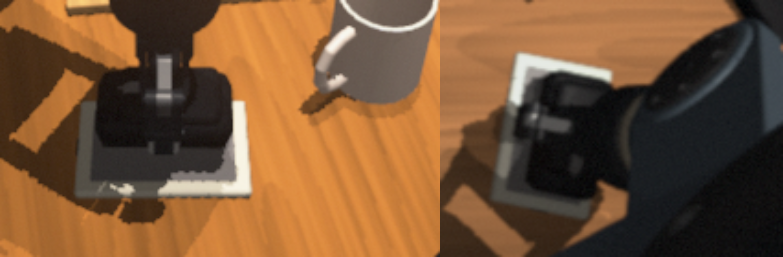

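The mouse is level over the pad and aligned with it, well clear of the mug. Lowering and letting go.

>>> move_arm(targets=[{"dx":0,"dy":0,"dz":-0.4,"rx":0,"ry":0,"rz":0},{"dx":0,"dy":0,"dz":-0.3,"rx":0,"ry":0,"rz":0},{"dx":0,"dy":0,"dz":-0.2,"rx":0,"ry":0,"rz":0},{"dx":0,"dy":0,"dz":-0.15,"rx":0,"ry":0,"rz":0},{"dx":0,"dy":0,"dz":-0.09,"rx":0,"ry":0,"rz":0},{"dx":0,"dy":0,"dz":0,"rx":0,"ry":0,"rz":0},{"dx":0,"dy":0,"dz":0,"rx":0,"ry":0,"rz":0},{"dx":0,"dy":0,"dz":0,"rx":0,"ry":0,"rz":0},{"dx":0,"dy":0,"dz":0,"rx":0,"ry":0,"rz":0},{"dx":0,"dy":0,"dz":0,"rx":0,"ry":0,"rz":0}])

```text
t: 39.2
tcp_pos: [0.4686, -0.2975, 0.0099]
tool_rot: [0.107, 0.994, -0.0, 0.0]
force: [0.2, -0.4, -2.0]
finger_gap: 0.644
gripper_force: 37.4
```

>>> move_arm(targets=[{"dx":0,"dy":0,"dz":0,"rx":0,"ry":0,"rz":0},{"dx":0,"dy":0,"dz":0,"rx":0,"ry":0,"rz":0},{"dx":0,"dy":0,"dz":0,"rx":0,"ry":0,"rz":0},{"dx":0,"dy":0,"dz":0,"rx":0,"ry":0,"rz":0},{"dx":0,"dy":0,"dz":0,"rx":0,"ry":0,"rz":0},{"dx":0,"dy":0,"dz":0,"rx":0,"ry":0,"rz":0},{"dx":0,"dy":0,"dz":0,"rx":0,"ry":0,"rz":0},{"dx":0,"dy":0,"dz":0.6,"rx":0,"ry":0,"rz":0},{"dx":0,"dy":0,"dz":1,"rx":0,"ry":0,"rz":0},{"dx":0,"dy":0,"dz":1,"rx":0,"ry":0,"rz":0}], claw=100)

```text
t: 40.45
tcp_pos: [0.4686, -0.2975, 0.0763]
tool_rot: [0.107, 0.994, -0.0, 0.0]
force: [0.1, -0.2, -0.9]
finger_gap: 1.005
gripper_force: 0.0
```

>>> move_arm(targets=[{"dx":-0.014,"dy":0.996,"dz":0.65,"rx":0,"ry":0,"rz":0.009},{"dx":-0.014,"dy":0.996,"dz":0.65,"rx":0,"ry":0,"rz":0.009},{"dx":-0.014,"dy":0.996,"dz":0,"rx":0,"ry":0,"rz":0.009},{"dx":-0.014,"dy":0.996,"dz":0,"rx":0,"ry":0,"rz":0.009},{"dx":-0.014,"dy":0.996,"dz":0,"rx":0,"ry":0,"rz":0.009},{"dx":-0.014,"dy":0.996,"dz":0,"rx":0,"ry":0,"rz":0.009},{"dx":-0.014,"dy":0.996,"dz":0,"rx":0,"ry":0,"rz":0.009},{"dx":-0.014,"dy":0.996,"dz":0,"rx":0,"ry":0,"rz":0.009},{"dx":-0.014,"dy":0.996,"dz":0,"rx":0,"ry":0,"rz":0.009},{"dx":-0.014,"dy":0.996,"dz":0,"rx":0,"ry":0,"rz":0.009}])

```text
t: 41.7
tcp_pos: [0.4646, -0.0471, 0.1071]
tool_rot: [0.083, 0.997, 0.0, -0.0]
force: [-1.3, 0.1, -0.9]
finger_gap: 1.003
gripper_force: 0.0
```

```bash
python3 - <<'E'
from h import *
t=cv2.cvtColor(snap('top'),cv2.COLOR_RGB2BGR)
cv2.imwrite('pics/m5.png',np.hstack([cv2.resize(t[190:390,110:230],(330,550)),cv2.resize(t[225:345,440:540],(440,528),interpolation=cv2.INTER_CUBIC)[:,:].copy() if 0 else cv2.resize(t[225:345,440:540],(458,550))]))
E
```

```text
(no output)
```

View pics/m5.png

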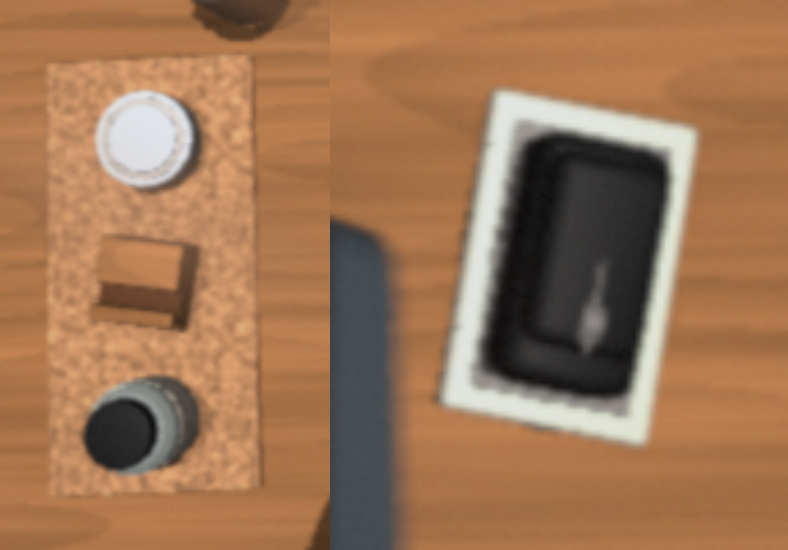

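The mouse at crop (577,265) lies within a few mm of the pad centre (570,267) and is aligned, and the three still stand on the mat. Now bringing the block back.

>>> move_arm(targets=[{"dx":-0.014,"dy":0.99,"dz":0,"rx":0,"ry":0,"rz":0.009},{"dx":-0.014,"dy":0.99,"dz":0,"rx":0,"ry":0,"rz":0.009},{"dx":-0.014,"dy":0.99,"dz":0,"rx":0,"ry":0,"rz":0.009},{"dx":-0.014,"dy":0.99,"dz":0,"rx":0,"ry":0,"rz":0.009},{"dx":-0.014,"dy":0.99,"dz":0,"rx":0,"ry":0,"rz":0.009},{"dx":-0.014,"dy":0.99,"dz":0,"rx":0,"ry":0,"rz":0.009},{"dx":-0.014,"dy":0.99,"dz":0,"rx":0,"ry":0,"rz":0.009},{"dx":-0.014,"dy":0.99,"dz":0,"rx":0,"ry":0,"rz":0.009},{"dx":-0.014,"dy":0.99,"dz":0,"rx":0,"ry":0,"rz":0.009},{"dx":-0.014,"dy":0.99,"dz":0,"rx":0,"ry":0,"rz":0.009}])

```text
t: 43.0
tcp_pos: [0.4611, 0.1999, 0.107]
tool_rot: [0.06, 0.998, -0.0, -0.0]
force: [0.2, 0.2, -0.1]
finger_gap: 1.002
gripper_force: 0.0
```

>>> move_arm(targets=[{"dx":-0.014,"dy":0.99,"dz":0,"rx":0,"ry":0,"rz":0.009},{"dx":-0.014,"dy":0.99,"dz":0,"rx":0,"ry":0,"rz":0.009},{"dx":-0.014,"dy":0.99,"dz":0,"rx":0,"ry":0,"rz":0.009},{"dx":-0.014,"dy":0.99,"dz":0,"rx":0,"ry":0,"rz":0.009},{"dx":0,"dy":0,"dz":0,"rx":0,"ry":0,"rz":0},{"dx":0,"dy":0,"dz":0,"rx":0,"ry":0,"rz":0},{"dx":0,"dy":0,"dz":-0.5,"rx":0,"ry":0,"rz":0},{"dx":0,"dy":0,"dz":-0.7,"rx":0,"ry":0,"rz":0},{"dx":0,"dy":0,"dz":-0.5,"rx":0,"ry":0,"rz":0},{"dx":0,"dy":0,"dz":0,"rx":0,"ry":0,"rz":0}])

```text
t: 44.25
tcp_pos: [0.4593, 0.2972, 0.0634]
tool_rot: [0.051, 0.999, -0.001, -0.001]
force: [0.1, 0.2, -0.6]
finger_gap: 0.998
gripper_force: 0.0
```

>>> move_arm(targets=[{"dx":0.04,"dy":0.11,"dz":-0.5,"rx":0,"ry":0,"rz":0},{"dx":0,"dy":0,"dz":-0.6,"rx":0,"ry":0,"rz":0},{"dx":0,"dy":0,"dz":-0.5,"rx":0,"ry":0,"rz":0},{"dx":0,"dy":0,"dz":-0.3,"rx":0,"ry":0,"rz":0},{"dx":0,"dy":0,"dz":-0.18,"rx":0,"ry":0,"rz":0},{"dx":0,"dy":0,"dz":0,"rx":0,"ry":0,"rz":0},{"dx":0,"dy":0,"dz":0,"rx":0,"ry":0,"rz":0},{"dx":0,"dy":0,"dz":0,"rx":0,"ry":0,"rz":0},{"dx":0,"dy":0,"dz":0,"rx":0,"ry":0,"rz":0},{"dx":0,"dy":0,"dz":0,"rx":0,"ry":0,"rz":0}])

```text
t: 45.5
tcp_pos: [0.4612, 0.3008, 0.013]
tool_rot: [0.05, 0.999, 0.0, 0.0]
force: [0.1, 0.5, 0.3]
finger_gap: 0.996
gripper_force: 0.0
```

>>> move_arm(targets=[{"dx":0,"dy":0,"dz":0,"rx":0,"ry":0,"rz":0},{"dx":0,"dy":0,"dz":0,"rx":0,"ry":0,"rz":0},{"dx":0,"dy":0,"dz":0,"rx":0,"ry":0,"rz":0},{"dx":0,"dy":0,"dz":0,"rx":0,"ry":0,"rz":0},{"dx":0,"dy":0,"dz":0,"rx":0,"ry":0,"rz":0},{"dx":0,"dy":0,"dz":0,"rx":0,"ry":0,"rz":0},{"dx":0,"dy":0,"dz":0,"rx":0,"ry":0,"rz":0},{"dx":0,"dy":0,"dz":0,"rx":0,"ry":0,"rz":0},{"dx":0,"dy":0,"dz":0,"rx":0,"ry":0,"rz":0},{"dx":0,"dy":0,"dz":0,"rx":0,"ry":0,"rz":0}], claw=0, newtons=40)

```text
t: 46.75
tcp_pos: [0.4613, 0.3008, 0.0131]
tool_rot: [0.05, 0.999, 0.0, 0.0]
force: [-1.1, -0.8, 5.6]
finger_gap: 0.624
gripper_force: 42.7
```

>>> move_arm(targets=[{"dx":0,"dy":0,"dz":0.7,"rx":0,"ry":0,"rz":0},{"dx":0,"dy":0,"dz":1,"rx":0,"ry":0,"rz":0},{"dx":0,"dy":0,"dz":1,"rx":0,"ry":0,"rz":0},{"dx":0,"dy":0,"dz":1,"rx":0,"ry":0,"rz":0},{"dx":0.05,"dy":-0.927,"dz":0,"rx":0,"ry":0,"rz":0},{"dx":0.05,"dy":-0.927,"dz":0,"rx":0,"ry":0,"rz":0},{"dx":0.05,"dy":-0.927,"dz":0,"rx":0,"ry":0,"rz":0},{"dx":0.05,"dy":-0.927,"dz":0,"rx":0,"ry":0,"rz":0},{"dx":0.05,"dy":-0.927,"dz":0,"rx":0,"ry":0,"rz":0},{"dx":0.05,"dy":-0.927,"dz":0,"rx":0,"ry":0,"rz":0}])

```text
t: 48.0
tcp_pos: [0.4686, 0.161, 0.1059]
tool_rot: [0.05, 0.999, 0.0, 0.0]
force: [-0.2, -0.1, -0.1]
finger_gap: 0.626
gripper_force: 42.2
```

>>> move_arm(targets=[{"dx":0.05,"dy":-0.927,"dz":0,"rx":0,"ry":0,"rz":0},{"dx":0.05,"dy":-0.927,"dz":0,"rx":0,"ry":0,"rz":0},{"dx":0.05,"dy":-0.927,"dz":0,"rx":0,"ry":0,"rz":0},{"dx":0.05,"dy":-0.927,"dz":0,"rx":0,"ry":0,"rz":0},{"dx":0.05,"dy":-0.927,"dz":0,"rx":0,"ry":0,"rz":0},{"dx":0.05,"dy":-0.927,"dz":0,"rx":0,"ry":0,"rz":0},{"dx":0.05,"dy":-0.927,"dz":0,"rx":0,"ry":0,"rz":0},{"dx":0.05,"dy":-0.927,"dz":0,"rx":0,"ry":0,"rz":0},{"dx":0,"dy":0,"dz":-0.5,"rx":0,"ry":0,"rz":0},{"dx":0,"dy":0,"dz":-0.5,"rx":0,"ry":0,"rz":0}])

```text
t: 49.25
tcp_pos: [0.4783, -0.0232, 0.0798]
tool_rot: [0.05, 0.999, 0.0, -0.0]
force: [-0.0, -0.0, -0.3]
finger_gap: 0.622
gripper_force: 42.2
```

>>> move_arm(targets=[{"dx":0,"dy":0,"dz":-0.6,"rx":0,"ry":0,"rz":0},{"dx":0,"dy":0,"dz":-0.6,"rx":0,"ry":0,"rz":0},{"dx":0,"dy":0,"dz":-0.5,"rx":0,"ry":0,"rz":0},{"dx":0,"dy":0,"dz":-0.3,"rx":0,"ry":0,"rz":0},{"dx":0,"dy":0,"dz":-0.2,"rx":0,"ry":0,"rz":0},{"dx":0,"dy":0,"dz":-0.13,"rx":0,"ry":0,"rz":0},{"dx":0,"dy":0,"dz":0,"rx":0,"ry":0,"rz":0},{"dx":0,"dy":0,"dz":0,"rx":0,"ry":0,"rz":0},{"dx":0,"dy":0,"dz":0,"rx":0,"ry":0,"rz":0},{"dx":0,"dy":0,"dz":0,"rx":0,"ry":0,"rz":0}])

```text
t: 50.5
tcp_pos: [0.4788, -0.0237, 0.0222]
tool_rot: [0.05, 0.999, -0.0, 0.0]
force: [0.1, -1.0, -0.9]
finger_gap: 0.626
gripper_force: 42.2
```

>>> move_arm(targets=[{"dx":0,"dy":0,"dz":0,"rx":0,"ry":0,"rz":0},{"dx":0,"dy":0,"dz":0,"rx":0,"ry":0,"rz":0},{"dx":0,"dy":0,"dz":0,"rx":0,"ry":0,"rz":0},{"dx":0,"dy":0,"dz":0,"rx":0,"ry":0,"rz":0},{"dx":0,"dy":0,"dz":0,"rx":0,"ry":0,"rz":0},{"dx":0,"dy":0,"dz":0,"rx":0,"ry":0,"rz":0},{"dx":0,"dy":0,"dz":0.8,"rx":0,"ry":0,"rz":0},{"dx":0,"dy":0,"dz":1,"rx":0,"ry":0,"rz":0},{"dx":0,"dy":0,"dz":1,"rx":0,"ry":0,"rz":0},{"dx":0,"dy":0,"dz":0.7,"rx":0,"ry":0,"rz":0}], claw=100)

```text
t: 51.75
tcp_pos: [0.4788, -0.0237, 0.1106]
tool_rot: [0.05, 0.999, -0.0, 0.0]
force: [0.9, -0.5, 0.2]
finger_gap: 0.999
gripper_force: 0.0
```

>>> move_arm(targets=[{"dx":0.209,"dy":0.925,"dz":0,"rx":0,"ry":0,"rz":-0.216},{"dx":0.209,"dy":0.925,"dz":0,"rx":0,"ry":0,"rz":-0.216},{"dx":0.209,"dy":0.925,"dz":0,"rx":0,"ry":0,"rz":-0.216},{"dx":0.209,"dy":0.925,"dz":0,"rx":0,"ry":0,"rz":-0.216},{"dx":0.209,"dy":0.925,"dz":0,"rx":0,"ry":0,"rz":-0.216},{"dx":0.209,"dy":0.925,"dz":0,"rx":0,"ry":0,"rz":-0.216},{"dx":0.209,"dy":0.925,"dz":0,"rx":0,"ry":0,"rz":-0.216},{"dx":0.209,"dy":0.925,"dz":0,"rx":0,"ry":0,"rz":-0.216},{"dx":0.209,"dy":0.925,"dz":0,"rx":0,"ry":0,"rz":-0.216},{"dx":0.209,"dy":0.925,"dz":0,"rx":0,"ry":0,"rz":-0.216}])

```text
t: 53.0
tcp_pos: [0.5307, 0.2083, 0.1094]
tool_rot: [0.579, 0.815, -0.0, -0.0]
force: [0.1, 1.0, -0.3]
finger_gap: 0.997
gripper_force: 0.0
```

>>> move_arm(targets=[{"dx":0.209,"dy":0.925,"dz":0,"rx":0,"ry":0,"rz":-0.216},{"dx":0.209,"dy":0.925,"dz":0,"rx":0,"ry":0,"rz":-0.216},{"dx":0.209,"dy":0.925,"dz":0,"rx":0,"ry":0,"rz":-0.216},{"dx":0.209,"dy":0.925,"dz":0,"rx":0,"ry":0,"rz":-0.216},{"dx":0,"dy":0,"dz":0,"rx":0,"ry":0,"rz":0},{"dx":0,"dy":0,"dz":0,"rx":0,"ry":0,"rz":0},{"dx":0,"dy":0,"dz":-0.5,"rx":0,"ry":0,"rz":0},{"dx":0,"dy":0,"dz":-0.8,"rx":0,"ry":0,"rz":0},{"dx":0,"dy":0,"dz":-0.6,"rx":0,"ry":0,"rz":0},{"dx":0,"dy":0,"dz":0,"rx":0,"ry":0,"rz":0}])

```text
t: 54.25
tcp_pos: [0.5506, 0.2992, 0.0602]
tool_rot: [0.746, 0.666, -0.002, -0.001]
force: [0.1, -0.3, 0.4]
finger_gap: 1.001
gripper_force: 0.0
```

>>> move_arm(targets=[{"dx":0.03,"dy":0.03,"dz":-0.5,"rx":0,"ry":0,"rz":0},{"dx":0,"dy":0,"dz":-0.6,"rx":0,"ry":0,"rz":0},{"dx":0,"dy":0,"dz":-0.5,"rx":0,"ry":0,"rz":0},{"dx":0,"dy":0,"dz":-0.3,"rx":0,"ry":0,"rz":0},{"dx":0,"dy":0,"dz":-0.2,"rx":0,"ry":0,"rz":0},{"dx":0,"dy":0,"dz":0,"rx":0,"ry":0,"rz":0},{"dx":0,"dy":0,"dz":0,"rx":0,"ry":0,"rz":0},{"dx":0,"dy":0,"dz":0,"rx":0,"ry":0,"rz":0},{"dx":0,"dy":0,"dz":0,"rx":0,"ry":0,"rz":0},{"dx":0,"dy":0,"dz":0,"rx":0,"ry":0,"rz":0}])

```text
t: 55.5
tcp_pos: [0.5527, 0.3009, 0.0097]
tool_rot: [0.746, 0.666, 0.0, 0.0]
force: [0.0, -0.8, -0.4]
finger_gap: 0.999
gripper_force: 0.0
```

>>> move_arm(targets=[{"dx":0,"dy":0,"dz":0,"rx":0,"ry":0,"rz":0},{"dx":0,"dy":0,"dz":0,"rx":0,"ry":0,"rz":0},{"dx":0,"dy":0,"dz":0,"rx":0,"ry":0,"rz":0},{"dx":0,"dy":0,"dz":0,"rx":0,"ry":0,"rz":0},{"dx":0,"dy":0,"dz":0,"rx":0,"ry":0,"rz":0},{"dx":0,"dy":0,"dz":0,"rx":0,"ry":0,"rz":0},{"dx":0,"dy":0,"dz":0,"rx":0,"ry":0,"rz":0},{"dx":0,"dy":0,"dz":0,"rx":0,"ry":0,"rz":0},{"dx":0,"dy":0,"dz":0,"rx":0,"ry":0,"rz":0},{"dx":0,"dy":0,"dz":0,"rx":0,"ry":0,"rz":0}], claw=0, newtons=40)

```text
t: 56.75
tcp_pos: [0.5528, 0.3009, 0.01]
tool_rot: [0.746, 0.666, 0.0, 0.0]
force: [-1.3, -0.3, 5.1]
finger_gap: 0.729
gripper_force: 44.1
```

>>> move_arm(targets=[{"dx":0,"dy":0,"dz":0.6,"rx":0,"ry":0,"rz":0},{"dx":0,"dy":0,"dz":1,"rx":0,"ry":0,"rz":0},{"dx":0,"dy":0,"dz":1,"rx":0,"ry":0,"rz":0},{"dx":0.049,"dy":-0.98,"dz":0.4,"rx":0,"ry":0,"rz":0},{"dx":0.049,"dy":-0.98,"dz":0,"rx":0,"ry":0,"rz":0},{"dx":0.049,"dy":-0.98,"dz":0,"rx":0,"ry":0,"rz":0},{"dx":0.049,"dy":-0.98,"dz":0,"rx":0,"ry":0,"rz":0},{"dx":0.049,"dy":-0.98,"dz":0,"rx":0,"ry":0,"rz":0},{"dx":0.049,"dy":-0.98,"dz":0,"rx":0,"ry":0,"rz":0},{"dx":0.049,"dy":-0.98,"dz":0,"rx":0,"ry":0,"rz":0}])

```text
t: 58.0
tcp_pos: [0.5611, 0.1286, 0.0849]
tool_rot: [0.746, 0.666, 0.0, 0.0]
force: [0.8, 0.2, -0.9]
finger_gap: 0.732
gripper_force: 44.0
```

>>> move_arm(targets=[{"dx":0.049,"dy":-0.98,"dz":0,"rx":0,"ry":0,"rz":0},{"dx":0.049,"dy":-0.98,"dz":0,"rx":0,"ry":0,"rz":0},{"dx":0.049,"dy":-0.98,"dz":0,"rx":0,"ry":0,"rz":0},{"dx":0.049,"dy":-0.98,"dz":0,"rx":0,"ry":0,"rz":0},{"dx":0,"dy":0,"dz":0,"rx":0,"ry":0,"rz":0},{"dx":0,"dy":0,"dz":-0.6,"rx":0,"ry":0,"rz":0},{"dx":0,"dy":0,"dz":-0.6,"rx":0,"ry":0,"rz":0},{"dx":0,"dy":0,"dz":-0.4,"rx":0,"ry":0,"rz":0},{"dx":0,"dy":0,"dz":0,"rx":0,"ry":0,"rz":0},{"dx":0,"dy":0,"dz":0,"rx":0,"ry":0,"rz":0}])

```text
t: 59.25
tcp_pos: [0.5662, 0.0316, 0.0445]
tool_rot: [0.746, 0.666, 0.0, 0.0]
force: [-0.0, -0.1, -2.4]
finger_gap: 0.732
gripper_force: 44.0
```

>>> move_arm(targets=[{"dx":0,"dy":0,"dz":-0.4,"rx":0,"ry":0,"rz":0},{"dx":0,"dy":0,"dz":-0.3,"rx":0,"ry":0,"rz":0},{"dx":0,"dy":0,"dz":-0.2,"rx":0,"ry":0,"rz":0},{"dx":0,"dy":0,"dz":-0.17,"rx":0,"ry":0,"rz":0},{"dx":0,"dy":0,"dz":0,"rx":0,"ry":0,"rz":0},{"dx":0,"dy":0,"dz":0,"rx":0,"ry":0,"rz":0},{"dx":0,"dy":0,"dz":0,"rx":0,"ry":0,"rz":0},{"dx":0,"dy":0,"dz":0,"rx":0,"ry":0,"rz":0},{"dx":0,"dy":0,"dz":0,"rx":0,"ry":0,"rz":0},{"dx":0,"dy":0,"dz":0,"rx":0,"ry":0,"rz":0}])

```text
t: 60.5
tcp_pos: [0.5659, 0.0313, 0.018]
tool_rot: [0.746, 0.666, -0.0, -0.0]
force: [-1.6, -0.3, 4.3]
finger_gap: 0.734
gripper_force: 44.3
```

>>> move_arm(targets=[{"dx":0,"dy":0,"dz":0,"rx":0,"ry":0,"rz":0},{"dx":0,"dy":0,"dz":0,"rx":0,"ry":0,"rz":0},{"dx":0,"dy":0,"dz":0,"rx":0,"ry":0,"rz":0},{"dx":0,"dy":0,"dz":0,"rx":0,"ry":0,"rz":0},{"dx":0,"dy":0,"dz":0,"rx":0,"ry":0,"rz":0},{"dx":0,"dy":0,"dz":0,"rx":0,"ry":0,"rz":0},{"dx":0,"dy":0,"dz":0.8,"rx":0,"ry":0,"rz":0},{"dx":0,"dy":0,"dz":1,"rx":0,"ry":0,"rz":0},{"dx":0,"dy":0,"dz":1,"rx":0,"ry":0,"rz":0},{"dx":0,"dy":0,"dz":1,"rx":0,"ry":0,"rz":0}], claw=100)

```text
t: 61.75
tcp_pos: [0.5659, 0.0314, 0.1136]
tool_rot: [0.746, 0.666, -0.0, -0.0]
force: [-0.7, -0.2, 0.3]
finger_gap: 0.996
gripper_force: 0.0
```

>>> move_arm(targets=[{"dx":-0.72,"dy":0.972,"dz":0,"rx":0,"ry":0,"rz":0},{"dx":-0.72,"dy":0.972,"dz":0,"rx":0,"ry":0,"rz":0},{"dx":-0.72,"dy":0.972,"dz":0,"rx":0,"ry":0,"rz":0},{"dx":-0.72,"dy":0.972,"dz":0,"rx":0,"ry":0,"rz":0},{"dx":-0.72,"dy":0.972,"dz":0,"rx":0,"ry":0,"rz":0},{"dx":-0.72,"dy":0.972,"dz":0,"rx":0,"ry":0,"rz":0},{"dx":-0.72,"dy":0.972,"dz":0,"rx":0,"ry":0,"rz":0},{"dx":-0.72,"dy":0.972,"dz":0,"rx":0,"ry":0,"rz":0},{"dx":-0.72,"dy":0.972,"dz":0,"rx":0,"ry":0,"rz":0},{"dx":-0.72,"dy":0.972,"dz":0,"rx":0,"ry":0,"rz":0}])

```text
t: 63.0
tcp_pos: [0.3855, 0.2751, 0.1129]
tool_rot: [0.746, 0.666, 0.0, 0.0]
force: [-0.1, 0.2, 0.4]
finger_gap: 0.997
gripper_force: 0.0
```

>>> move_arm(targets=[{"dx":-0.72,"dy":0.972,"dz":0,"rx":0,"ry":0,"rz":0},{"dx":0,"dy":0,"dz":0,"rx":0,"ry":0,"rz":0},{"dx":0,"dy":0,"dz":0,"rx":0,"ry":0,"rz":0},{"dx":0,"dy":0,"dz":-0.6,"rx":0,"ry":0,"rz":0},{"dx":0,"dy":0,"dz":-0.7,"rx":0,"ry":0,"rz":0},{"dx":0,"dy":0,"dz":-0.7,"rx":0,"ry":0,"rz":0},{"dx":0,"dy":0,"dz":-0.7,"rx":0,"ry":0,"rz":0},{"dx":0,"dy":0,"dz":-0.7,"rx":0,"ry":0,"rz":0},{"dx":0,"dy":0,"dz":-0.4,"rx":0,"ry":0,"rz":0},{"dx":0,"dy":0,"dz":0,"rx":0,"ry":0,"rz":0}])

```text
t: 64.25
tcp_pos: [0.3683, 0.298, 0.0173]
tool_rot: [0.746, 0.666, -0.001, -0.0]
force: [-0.0, 0.6, -0.3]
finger_gap: 0.999
gripper_force: 0.0
```

>>> move_arm(targets=[{"dx":0,"dy":0,"dz":0,"rx":0,"ry":0,"rz":0},{"dx":0,"dy":0,"dz":0,"rx":0,"ry":0,"rz":0},{"dx":0,"dy":0,"dz":0,"rx":0,"ry":0,"rz":0},{"dx":0,"dy":0,"dz":0,"rx":0,"ry":0,"rz":0},{"dx":0,"dy":0,"dz":0,"rx":0,"ry":0,"rz":0},{"dx":0,"dy":0,"dz":0,"rx":0,"ry":0,"rz":0},{"dx":0,"dy":0,"dz":0,"rx":0,"ry":0,"rz":0},{"dx":0,"dy":0,"dz":0,"rx":0,"ry":0,"rz":0},{"dx":0,"dy":0,"dz":0,"rx":0,"ry":0,"rz":0},{"dx":0,"dy":0,"dz":0,"rx":0,"ry":0,"rz":0}], claw=0, newtons=40)

```text
t: 65.5
tcp_pos: [0.3684, 0.2988, 0.0186]
tool_rot: [0.746, 0.666, 0.001, 0.0]
force: [-0.4, -2.2, 6.0]
finger_gap: 0.663
gripper_force: 43.3
```

>>> move_arm(targets=[{"dx":0,"dy":0,"dz":0.8,"rx":0,"ry":0,"rz":0},{"dx":0,"dy":0,"dz":1,"rx":0,"ry":0,"rz":0},{"dx":0,"dy":0,"dz":1,"rx":0,"ry":0,"rz":0},{"dx":0.432,"dy":-0.942,"dz":1,"rx":0,"ry":0,"rz":0},{"dx":0.432,"dy":-0.942,"dz":0,"rx":0,"ry":0,"rz":0},{"dx":0.432,"dy":-0.942,"dz":0,"rx":0,"ry":0,"rz":0},{"dx":0.432,"dy":-0.942,"dz":0,"rx":0,"ry":0,"rz":0},{"dx":0.432,"dy":-0.942,"dz":0,"rx":0,"ry":0,"rz":0},{"dx":0.432,"dy":-0.942,"dz":0,"rx":0,"ry":0,"rz":0},{"dx":0.432,"dy":-0.942,"dz":0,"rx":0,"ry":0,"rz":0}])

```text
t: 66.75
tcp_pos: [0.4436, 0.1331, 0.1127]
tool_rot: [0.746, 0.666, -0.0, -0.0]
force: [0.6, -0.8, -2.5]
finger_gap: 0.664
gripper_force: 43.6
```

>>> move_arm(targets=[{"dx":0.432,"dy":-0.942,"dz":0,"rx":0,"ry":0,"rz":0},{"dx":0.432,"dy":-0.942,"dz":0,"rx":0,"ry":0,"rz":0},{"dx":0.432,"dy":-0.942,"dz":0,"rx":0,"ry":0,"rz":0},{"dx":0.432,"dy":-0.942,"dz":0,"rx":0,"ry":0,"rz":0},{"dx":0.432,"dy":-0.942,"dz":0,"rx":0,"ry":0,"rz":0},{"dx":0.432,"dy":-0.942,"dz":0,"rx":0,"ry":0,"rz":0},{"dx":0.432,"dy":-0.942,"dz":0,"rx":0,"ry":0,"rz":0},{"dx":0.432,"dy":-0.942,"dz":0,"rx":0,"ry":0,"rz":0},{"dx":0.432,"dy":-0.942,"dz":0,"rx":0,"ry":0,"rz":0},{"dx":0.432,"dy":-0.942,"dz":0,"rx":0,"ry":0,"rz":0}])

```text
t: 68.0
tcp_pos: [0.552, -0.1027, 0.1127]
tool_rot: [0.746, 0.666, -0.0, -0.0]
force: [-0.4, 0.2, -1.7]
finger_gap: 0.664
gripper_force: 43.6
```

>>> move_arm(targets=[{"dx":0,"dy":0,"dz":0,"rx":0,"ry":0,"rz":0},{"dx":0,"dy":0,"dz":-0.5,"rx":0,"ry":0,"rz":0},{"dx":0,"dy":0,"dz":-0.7,"rx":0,"ry":0,"rz":0},{"dx":0,"dy":0,"dz":-0.7,"rx":0,"ry":0,"rz":0},{"dx":0,"dy":0,"dz":-0.6,"rx":0,"ry":0,"rz":0},{"dx":0,"dy":0,"dz":-0.4,"rx":0,"ry":0,"rz":0},{"dx":0,"dy":0,"dz":-0.3,"rx":0,"ry":0,"rz":0},{"dx":0,"dy":0,"dz":0,"rx":0,"ry":0,"rz":0},{"dx":0,"dy":0,"dz":0,"rx":0,"ry":0,"rz":0},{"dx":0,"dy":0,"dz":0,"rx":0,"ry":0,"rz":0}])

```text
t: 69.25
tcp_pos: [0.552, -0.1019, 0.0333]
tool_rot: [0.746, 0.666, 0.0, 0.001]
force: [-0.0, 0.4, -1.0]
finger_gap: 0.661
gripper_force: 43.5
```

>>> move_arm(targets=[{"dx":0,"dy":0,"dz":-0.12,"rx":0,"ry":0,"rz":0},{"dx":0,"dy":0,"dz":-0.08,"rx":0,"ry":0,"rz":0},{"dx":0,"dy":0,"dz":-0.05,"rx":0,"ry":0,"rz":0},{"dx":0,"dy":0,"dz":0,"rx":0,"ry":0,"rz":0},{"dx":0,"dy":0,"dz":0,"rx":0,"ry":0,"rz":0},{"dx":0,"dy":0,"dz":0,"rx":0,"ry":0,"rz":0},{"dx":0,"dy":0,"dz":0,"rx":0,"ry":0,"rz":0},{"dx":0,"dy":0,"dz":0,"rx":0,"ry":0,"rz":0},{"dx":0,"dy":0,"dz":0,"rx":0,"ry":0,"rz":0},{"dx":0,"dy":0,"dz":0,"rx":0,"ry":0,"rz":0}])

```text
t: 70.5
tcp_pos: [0.5516, -0.1017, 0.0267]
tool_rot: [0.746, 0.666, -0.0, -0.0]
force: [-2.0, 0.5, 4.4]
finger_gap: 0.665
gripper_force: 44.0
```

>>> move_arm(targets=[{"dx":0,"dy":0,"dz":0,"rx":0,"ry":0,"rz":0},{"dx":0,"dy":0,"dz":0,"rx":0,"ry":0,"rz":0},{"dx":0,"dy":0,"dz":0,"rx":0,"ry":0,"rz":0},{"dx":0,"dy":0,"dz":0,"rx":0,"ry":0,"rz":0},{"dx":0,"dy":0,"dz":0,"rx":0,"ry":0,"rz":0},{"dx":0,"dy":0,"dz":0,"rx":0,"ry":0,"rz":0},{"dx":0,"dy":0,"dz":0.8,"rx":0,"ry":0,"rz":0},{"dx":0,"dy":0,"dz":1,"rx":0,"ry":0,"rz":0},{"dx":0,"dy":0,"dz":1,"rx":0,"ry":0,"rz":0},{"dx":0,"dy":0,"dz":1,"rx":0,"ry":0,"rz":0}], claw=100)

```text
t: 71.75
tcp_pos: [0.5515, -0.1016, 0.1223]
tool_rot: [0.746, 0.666, -0.0, -0.0]
force: [0.0, -0.5, -1.0]
finger_gap: 0.997
gripper_force: 0.0
```

>>> move_arm(targets=[{"dx":-0.5,"dy":1,"dz":0.7,"rx":0,"ry":0,"rz":0},{"dx":-0.5,"dy":1,"dz":0.7,"rx":0,"ry":0,"rz":0},{"dx":-0.5,"dy":1,"dz":0.7,"rx":0,"ry":0,"rz":0},{"dx":-0.5,"dy":1,"dz":0.7,"rx":0,"ry":0,"rz":0},{"dx":-0.5,"dy":1,"dz":0,"rx":0,"ry":0,"rz":0},{"dx":-0.5,"dy":1,"dz":0,"rx":0,"ry":0,"rz":0},{"dx":-0.5,"dy":1,"dz":0,"rx":0,"ry":0,"rz":0},{"dx":-0.5,"dy":1,"dz":0,"rx":0,"ry":0,"rz":0},{"dx":-0.5,"dy":1,"dz":0,"rx":0,"ry":0,"rz":0},{"dx":-0.5,"dy":1,"dz":0,"rx":0,"ry":0,"rz":0}])

```text
t: 73.0
tcp_pos: [0.426, 0.1491, 0.1916]
tool_rot: [0.746, 0.666, 0.0, 0.0]
force: [-0.0, 0.5, 0.1]
finger_gap: 1.0
gripper_force: 0.0
```

>>> move_arm(targets=[{"dx":0,"dy":1,"dz":0,"rx":0,"ry":0,"rz":0},{"dx":0,"dy":1,"dz":0,"rx":0,"ry":0,"rz":0},{"dx":0,"dy":1,"dz":0,"rx":0,"ry":0,"rz":0},{"dx":0,"dy":1,"dz":0,"rx":0,"ry":0,"rz":0},{"dx":0,"dy":1,"dz":0,"rx":0,"ry":0,"rz":0},{"dx":0,"dy":1,"dz":0,"rx":0,"ry":0,"rz":0},{"dx":0,"dy":1,"dz":0,"rx":0,"ry":0,"rz":0},{"dx":0,"dy":1,"dz":0,"rx":0,"ry":0,"rz":0},{"dx":0,"dy":1,"dz":0,"rx":0,"ry":0,"rz":0},{"dx":0,"dy":0,"dz":0,"rx":0,"ry":0,"rz":0}])

```text
t: 74.25
tcp_pos: [0.4265, 0.3745, 0.1915]
tool_rot: [0.745, 0.667, 0.0, 0.0]
force: [0.7, -0.6, -0.6]
finger_gap: 1.001
gripper_force: 0.0
```

```bash
python3 - <<'E'
from h import *
t=cv2.cvtColor(snap('top','t9.png'),cv2.COLOR_RGB2BGR);o=cv2.imread('pics/top0.png')
k=lambda i:cv2.resize(i[165:345,262:542],(392,252),interpolation=cv2.INTER_CUBIC)
cv2.imwrite('pics/m9.png',np.vstack([np.hstack([k(o),k(t)]),np.hstack([k(cv2.absdiff(o,t)),cv2.resize(cv2.cvtColor(snap('side'),cv2.COLOR_RGB2BGR)[170:460,200:480],(392,252))])]))
E
```

```text
(no output)
```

View pics/m9.png

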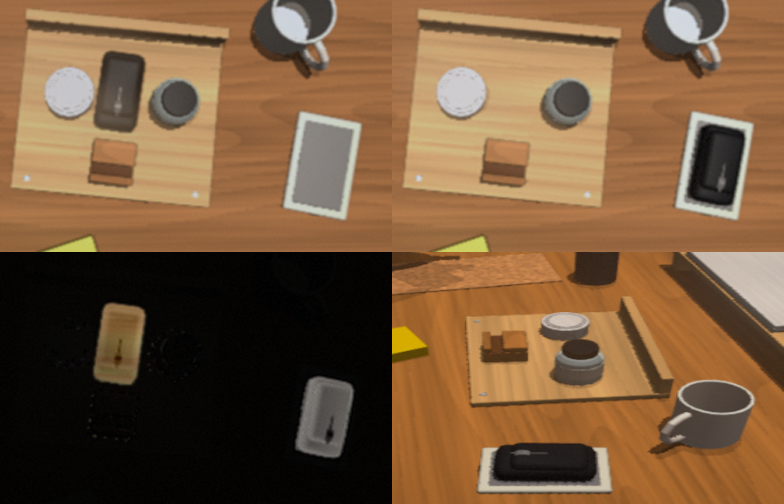

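The before/after difference image is nearly black at the jar, tin and block, so all three are back on their spots. The mouse is centred on its pad, and the mug has not moved.

```bash
python3 -c "
from station import order
print(order.sign_off())"
```

```text
the job is handed in; nothing more can be done
None
```

I handed the job in at about 74 s: the mouse is centred on its charging pad, the jar, tin and block stand back on their starting spots, and the mug and pencil cup were left untouched. The last camera check agreed, but the sign-off did not return a verdict.

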